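# Nip up the hold-down nut, then clip the spanner back on its snap hook

## Robot

A 6-joint arm with a two-finger parallel gripper is mounted at the origin on a cart in front of the work surface, level with it; the furniture and walls round the work are solid. World frame = base frame: x ahead of the robot, y to its left, z up, the work surface at z = 0. Lengths are in mm, angles in degrees, forces in N, time in s.
With the tool pointing down it reaches from about 325 to 850 mm from the base axis. Payload 15.5 kg.
Tool frame: the origin (TCP) lies on the centre line of the jaws, within the pads' length; the fingertips stand 8 mm ahead of it and the grasp point (between the pads) lies 11 mm behind it (tcp_to_tips is the distance from the TCP to the fingertips, in mm); z points along the fingers, y is the line along which they close (so a half turn about z gives the same grasp; the last joint's range is limited). The gripper opens to 91 mm and grips with 3 to 60 N. Pads are 32 mm wide; open, the fingers measure 118 mm over their backs; the gripper's body (76 mm by 178 mm) begins 60 mm behind the grasp point.
Start: joints at [60.247, 28.281, 77.091, -0, 74.628, -5.472], TCP at [257.013, 569.711, 221.915] pointing down, gripper open.
Joint ranges: [-166.48, 166.48], [-47.26, 123.95], [12.59, 153.08], [-70.14, 250.14], [6.76, 159.57], [-176.63, 176.63]. Speed limits (degrees/s): [108.29, 108.29, 147.25, 172.46, 172.46, 172.46].

## Interface

Orientations are given as [roll, pitch, yaw] about the fixed x, y, z axes, in that order (R = Rz(yaw) Ry(pitch) Rx(roll)).
In Python, from bench import read_state, capture, calibration, finish_job, search_frame, cut_out, landmark_of, tcp_to_tips gives the robot as it stands.
- The arm moves only by the shell command python3 -m pendant 'ROWS' [FORCE]. ROWS is a JSON list of rows, 1 to 12 of them, each written [[dx, dy, dz], turn, opening]: dx, dy, dz in shares of the most that a row can go, 1 being 50 mm, then a turn about the tool's z in units of 5 degrees, then the finger opening in mm; each row shifts and turns the commanded pose from where the row before left it, along the tool's axes as they then stand; what a row does not reach is not made up. A row lasts 1/10 s, in which the tool goes at most 50 mm and 8.59 degrees, less where a joint would pass 70% of its speed; a pose out of reach is approached as far as the arm can. The fingers move at their own pace and stop on an object; FORCE is the grip in N (left out, the last holds). Time passes only in rows, so rows that do not move let the fingers close. It prints the time, the measured TCP pose, the force, the opening and the grip force at its end. Input that does not fit is refused with a message, and nothing moves.
- read_state(): the state, without advancing time (a new reading comes with each control period).
- capture(name): name is "scene" or "top" or "wrist"; returns (picture, depth): 420x560x3 uint8, red, green, blue; 420x560 float32, mm along the optical axis (not along the pixel's ray), 0 where there is no reading.
- calibration(name): a dict with "fx", "fy", "cx", "cy" (pixels), "cam_to_world" (4x4, takes a point from camera to world coordinates); the wrist camera has in their place "mount" (4x4, takes a point from camera to tool coordinates, whose origin is the TCP and whose axes are the flange's). Camera axes: x right, y down, z forward; pixel columns grow to the right and rows downward; lengths in mm; the calibration is good to about 2 mm. A picture is of the moment at which its call begins: read the wrist's pose just before it. calibration takes no time and is no camera call.
- finish_job(): hands the job in; it is judged then, once.
Trained networks look in the newest picture that a camera, given by its name, has taken for a name from the list of things; names that differ only in an ending like _2 or _b are one class to them, and where a whole thing is asked for, a point or a joint stands for the part that bears it (a point fixed in the world has none). Each returns a list of dicts, best first, with "score" (0 to 1); they miss things now and then, are a little off and sometimes report something else, mostly with a low value. They report only what shows in the picture. A call takes as long as a camera call.
- search_frame(target, camera): "at" ([x, y, z] in mm, in world coordinates, good to about 4 mm: the middle of the surface that is visible of it).
- cut_out(target, camera): "mask" (420x560 bool, what is visible of it).
- landmark_of(target, camera): "at" ([x, y, z] in mm, in world coordinates, good to about 4 mm: a listed point, or the origin of a listed thing).
The state is a dict: "time": time; "joint_positions": joint angles; "dq": joint speeds; "tau": joint torques, N m; "ee_pos": TCP position; "tool_rot": TCP orientation; "force": force on the tool from outside, world axes, zero at the start; "wrist_torque": the same for the moment, N m; "grip_width": finger opening in mm; "grip_force": force on a finger pad.
Only numpy, scipy, OpenCV 4.12 (cv2) and the standard library are available. Lean on these libraries where they do the work, as an engineer would, in place of code of your own. Each camera call takes 0.05 s, during which the arm holds its last target. There are 200 camera calls.

## Task

Tighten the hold-down clamp that holds the pine board: work the ring end of the loose combination spanner right down over the clamp's hex nut, then turn it clockwise until the nut stops dead. Then put the spanner away on the stand: push its ring past the sprung gate of the empty snap hook, so that it hangs freely in the hook with the gate shut behind it, and let go. Do not disturb the other things on the bench.

Things in the scene. Friction and masses are not known exactly. Their poses are not given: they have to be found in the camera images.
- spanner: Loose bright steel combination spanner, 174 mm long, about 0.3 kg, lying flat. Origin: under the centre of the ring's hole, on the underside; +x from the handle through the ring, away from the open jaw. Handle: bar 20 mm wide (y), 13 mm thick (z 1.5 to 14.5), x -23 to -112 mm; open jaw 53 mm wide, 16 mm thick, ends at x = -151 mm. Centre of mass near x = -67 mm.
- eye (a point): Centre of the spanner's ring hole, 8 mm above the underside; axes as the spanner's. The ring is 47 mm across outside and 16 mm thick; the hole is a through hexagon, 30.5 mm across flats, with a flat facing along +x and every 60 deg from there.
- clamp: Hold-down clamp, fixed to the bench: blue steel strap (36 x 138 mm, long along y, top 52 mm above the bench) over a pine board (45 x 160 x 38 mm, long along x, centred at y = -46 mm) and a stepped steel packing block (y = +46 mm), with washer, hex nut and upright stud in the middle. Origin: on the bench, on the stud's axis.
- nut_top (a point): Centre of the nut's top face, 73 mm above the bench; turns with the nut, x axis square to one of its flats. Nut 28 mm across flats, 16 mm high, top edge bevelled, on a 40 mm washer whose top (57 mm) a fully seated ring rests on; the 20 mm stud stands 12 mm above the nut. The ring drops on when the spanner's x axis matches this one, or is a multiple of 60 deg off it, to within about 10 deg.
- nut (a joint): Turn of the nut (rad): 0 slack, growing clockwise seen from above; starts between 0.25 and 0.7, turns stiffly (0.25 N m), stops dead at 1.2, tight. It stays where it is left.
- tool_stand: Grey spanner stand, fixed: base 190 x 150 x 12 mm, post behind (x = +105 mm, 318 mm high), T arm at 300 mm with two steel snap hooks whose tips point to the front (-x): one at y = -48 mm (empty, the one to use), one at y = +48 mm (a smaller dark spanner is fixed in it, hanging). Origin: on the bench, below the midpoint between the hooks' shanks.
- hook_tip (a point): Top of the empty hook's upturned tip, at (-41.5, -48, 250) mm in the stand's frame; axes as the stand's. The hook is a J of 9 mm round bar in the stand's x-z plane: shank at x = 0 hanging from the arm, bowl forward, leg rising to the tip at x = -40 mm; 31 mm clear between leg and shank.
- hook_bowl (a point): Lowest point of the empty hook's bar (bar centre), at (-20, -48, 190) mm in the stand's frame. A spanner hanging in the hook has its eye's centre about 11 mm below it.
- gate (a joint): Empty hook's brass gate (rad): 0 shut, up to 1.0 pressed in; sprung shut. Hinged on the shank 15 mm above the tip's height, it slopes down to the inside of the tip. A level ring lowered over the tip (tip up through the hole, far rim between tip and shank) presses it down with 1 to 5 N; when the ring's top is some 20 to 25 mm below the tip, the gate springs back over the rim.
- glue_bottle: Bystander: cream wood glue bottle with an orange nozzle, diameter 58, height 166 mm. Origin at the centre of its underside.
- tin: Bystander: green screw tin with a white lid, diameter 68, height 44 mm. Origin at the centre of its underside.
- measure: Bystander: yellow tape measure, 39 x 90 x 64 mm. Origin at the centre of its underside.
- pliers: Bystander: pliers with red grips, 57 x 172 x 17 mm. Origin at the centre of its underside.
- driver: Bystander: short screwdriver with a yellow handle, 22 x 170 x 22 mm, long along its own y; lies roughly parallel to the spanner, its axis about 85 mm to the spanner's right (y = -85 mm in the spanner's frame). Origin at the centre of its underside.
- tape_roll: Bystander: roll of masking tape lying flat, diameter 92, height 25 mm. Origin at the centre of its underside.
- marker_pen: Bystander: black marker pen, 17 x 128 x 17 mm. Origin at the centre of its underside.
- grey_roll: Bystander: roll of grey tape lying flat, diameter 104, height 48 mm. Origin at the centre of its underside.

How it is judged (in metres and radians):
On the way, in this order (a step that is already met when the one before it is completed fails the run):
1. the nut is turned tight with the spanner's ring fully down over it (value of joint nut above 1.12 rad and horizontal distance between eye and nut_top below 0.006 m and z of eye in the frame of nut_top below -0.004 m), for 0.2 s.
2. the ring is inside the snap hook with the gate sprung shut (distance between eye and hook_bowl below 0.045 m and z of eye in the frame of hook_tip below -0.025 m and value of joint gate below 0.1 rad), for 0.2 s.
At the end, for the whole second after the job is handed in: Nut tight (over 1.1 rad); the spanner hangs at rest (under 0.06 m/s) in the empty hook, borne by the stand: eye centre within 20 mm sideways of the bowl's lowest point and 0 to 20 mm below it, ring end up, handle within 0.35 rad of vertical; gate shut (under 0.1 rad) (value of joint nut above 1.1 rad and horizontal distance between eye and hook_bowl below 0.02 m and z of eye in the frame of hook_bowl between -0.02 and 0 m and angle between spanner's own x axis and vertical below 0.35 rad and value of joint gate below 0.1 rad and linear speed of spanner below 0.06 m/s and contact force between spanner and tool_stand above 0.5 N); the robot touches nothing.
It fails at once if a bystander is shifted by more than 30 mm (distance of any of glue_bottle, tin, measure, pliers, driver, tape_roll, marker_pen, grey_roll from where it was at the start of the episode above 0.03 m).
It also fails if it takes over 67 s, if anything falls off the work surface, if the arm or the gripper's body presses on something with over 40 N, if the wrist force passes 120 N, or if a joint passes its speed limit or range.

## Working session

There is one attempt and no reset: what is moved stays moved. The work goes in short steps, Python scripts to look and compute and a shell command to move; the robot and the scene stay as the last step left them, time stands still between calls to the robot, and variables do not carry over. Pictures are saved under pics/ and viewed, at most 10 in all, crops included, and the job is handed in when it is done.

```bash
mkdir -p pics; ls
cat > h.py <<'E'
import numpy as np, cv2
from bench import *
def snap(n,f):
    p,d=capture(n); cv2.imwrite('pics/'+f,p[:,:,::-1]); return p,d
def w(n,u,v,z):
    c=calibration(n); q=np.array([(u-c['cx'])/c['fx']*z,(v-c['cy'])/c['fy']*z,z,1]); return (np.array(c['cam_to_world'])@q)[:3]
def cloud(n,d,mask):
    v,u=np.where(mask&(d>0)); z=d[v,u]; c=calibration(n)
    q=np.stack([(u-c['cx'])/c['fx']*z,(v-c['cy'])/c['fy']*z,z,np.ones_like(z)])
    return (np.array(c['cam_to_world'])@q)[:3].T
E
python3 - <<'E'
from h import *
np.set_printoptions(precision=1,suppress=True)
s=read_state(); print(s['time'],s['ee_pos'],s['tool_rot'],tcp_to_tips)
for n in ['top','scene']:
    p,d=snap(n,n+'0.png')
    np.savez(n+'0.npz',p=p,d=d)
    for t in ['spanner','eye','clamp','nut_top','tool_stand','hook_tip','hook_bowl','driver']:
        print(n,t,[(np.array(r['at']).round(),round(r['score'],2)) for r in landmark_of(t,n)[:2]])
    m=cut_out('spanner',n)
    for r in m[:2]:
        P=cloud(n,d,r['mask']); print('mask',r['score'],len(P),P.mean(0) if len(P) else '')
E
```

```text
pics
0.0 [256.8 569.4 221.3] [-179.9   -0.   155.7] 8.0
top spanner [(array([480.,  38.,   4.]), 0.72), (array([624., 225.,  -1.]), 0.39)]
top eye [(array([482.,  40.,   7.]), 0.69)]
top clamp [(array([626., 224.,  -3.]), 0.71), (array([ 327., -304.,   -2.]), 0.43)]
top nut_top [(array([635., 220.,  72.]), 0.36), (array([ 582., -298.,  248.]), 0.16)]
top tool_stand [(array([ 634., -266.,    1.]), 0.58)]
top hook_tip [(array([ 580., -302.,  252.]), 0.86)]
top hook_bowl [(array([ 604., -307.,  190.]), 0.67)]
top driver [(array([390., -28.,  -2.]), 0.69)]
mask 0.71 592 [423.8  53.8  12.1]
scene spanner [(array([484.,  38.,  -0.]), 0.92)]
scene eye [(array([480.,  40.,  10.]), 0.87)]
scene clamp [(array([631., 224.,  -1.]), 0.59), (array([477.,  39.,   9.]), 0.31)]
scene nut_top [(array([707.,  14.,  -1.]), 0.7), (array([628., 219.,  73.]), 0.43)]
scene tool_stand [(array([ 634., -267.,    1.]), 0.75), (array([346., 234.,  -4.]), 0.18)]
scene hook_tip [(array([ 583., -299.,  249.]), 0.97), (array([480.,  39.,   9.]), 0.44)]
scene hook_bowl [(array([ 607., -305.,  188.]), 0.87)]
scene driver [(array([390., -28.,  -2.]), 0.76)]
mask 0.68 378 [418.5  55.4  11.9]
```

View pics/top0.png

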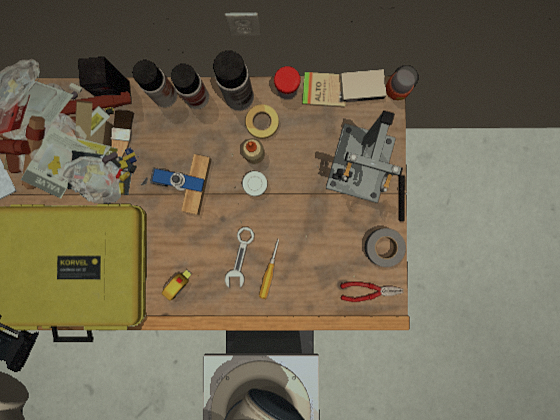

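View pics/scene0.png

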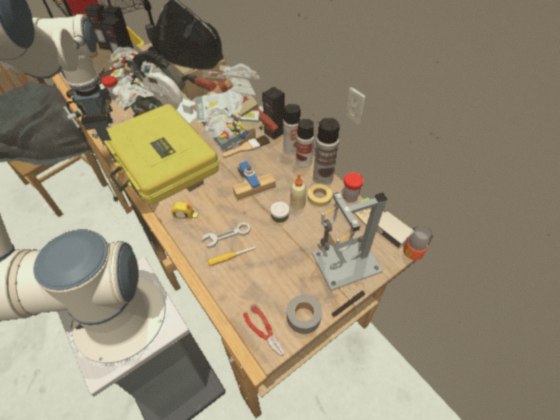

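Run:
```python
from h import *
np.set_printoptions(precision=2,suppress=True)
for n in ['top','scene']:
    c=calibration(n); print(n,c['fx'],c['fy'],c['cx'],c['cy']); print(np.array(c['cam_to_world']))
c=calibration('wrist'); print(c)
D=np.load('top0.npz'); d=D['d']
c=calibration('top')
P=cloud('top',d,np.ones_like(d,bool))
# spanner: points in region z 6..22
m=(P[:,2]>6)&(P[:,2]<22)&(abs(P[:,0]-420)<110)&(abs(P[:,1]-55)<35)
Q=P[m]; print(len(Q),Q.min(0),Q.max(0),Q.mean(0))
u,s,vt=np.linalg.svd(Q[:,:2]-Q[:,:2].mean(0)); print('axis',vt[0],np.degrees(np.arctan2(vt[0,1],vt[0,0])))
ax=vt[0]; t=(Q[:,:2]-Q[:,:2].mean(0))@ax; print(t.min(),t.max(), Q[:,:2].mean(0))
# strap top
m=(abs(P[:,2]-52)<4)&(np.hypot(P[:,0]-628,P[:,1]-222)<80); Q=P[m]
print('strap',cv2.minAreaRect(Q[:,:2].astype(np.float32)))
m=(P[:,2]>66)&(P[:,2]<78)&(np.hypot(P[:,0]-628,P[:,1]-222)<30); Q=P[m]; print('nut',len(Q),Q.mean(0),cv2.minAreaRect(Q[:,:2].astype(np.float32)))
m=(P[:,2]>80)&(P[:,2]<92)&(np.hypot(P[:,0]-628,P[:,1]-222)<30); Q=P[m]; print('stud',len(Q),Q.mean(0))
```

```text
top 529.0085591880562 529.0085591880562 280.301449593662 210.88677452973604
[[  -0.     -1.      0.05  477.23]
 [  -1.      0.      0.01  -74.08]
 [  -0.01   -0.05   -1.   1471.92]
 [   0.      0.      0.      1.  ]]
scene 379.51650523444545 379.51650523444545 279.4037025294141 203.36398541056127
[[   0.8    -0.47    0.38  117.87]
 [  -0.6    -0.62    0.51 -669.96]
 [  -0.01   -0.63   -0.77 1110.4 ]
 [   0.      0.      0.      1.  ]]
{'fx': 304.91948350596044, 'fy': 304.91948350596044, 'cx': 276.3401281918592, 'cy': 206.1936313585659, 'mount': array([[   0.  ,   -0.97,   -0.24,   66.6 ],
       [   1.  ,    0.  ,   -0.  ,    0.68],
       [   0.  ,   -0.24,    0.97, -162.97],
       [   0.  ,    0.  ,    0.  ,    1.  ]])}
489 [320.83  20.26   6.03] [516.45  89.63  21.95] [419.27  54.77  14.12]
axis [-0.98  0.21] 168.0035299596208
-90.38529505938556 96.2556923279799 [419.27  54.77]
strap ((631.13427734375, 218.89822387695312), (137.875244140625, 39.29405212402344), 76.72471618652344)
nut 52 [630.36 215.54  72.22] ((631.2692260742188, 218.9806671142578), (26.76223373413086, 30.42581558227539), 73.89311218261719)
stud 39 [631.24 219.09  84.47]
```

The top view shows the spanner ring at px (246,235) with its jaw at (234,280), the nut at (177,181) and the stand around (365,165). The yellow toolbox edge is at column 147. The scene view agrees, with the empty hook at about (327,225). Next I check clearance heights and plan the first move, a wrist look above the nut.

```bash
cat >> h.py <<'E'
def go(x,y,z,yaw,p=None):
    """displacement in tool axes from the measured pose, translation first, then turn"""
    s=read_state(); e=np.array(s['ee_pos']); a=np.radians(s['tool_rot'][2]); d=np.array([x,y,z])-e
    print('t',round(s['time'],2),'pos',e.round(1),'yaw',round(s['tool_rot'][2],1),'j',np.round(s['joint_positions'],0))
    print('tool d:',np.round([d[0]*np.cos(a)+d[1]*np.sin(a), d[0]*np.sin(a)-d[1]*np.cos(a), -d[2]],1),'turn',round((s['tool_rot'][2]-yaw+180)%360-180,1))
E
python3 - <<'E'
from h import *
D=np.load('top0.npz'); d=D['d']; P=cloud('top',d,np.ones_like(d,bool))
for t in np.linspace(0,1,11):
    c=np.array([257,570])+t*np.array([373,-351]); m=np.hypot(*(P[:,:2]-c).T)<110; print(c.round(),P[m,2].max().round() if m.any() else None)
m=(P[:,0]>480)&(P[:,0]<600)&(P[:,1]>240)&(P[:,1]<330); 
for y in range(240,330,15):
  print(y,[P[(abs(P[:,0]-x)<6)&(abs(P[:,1]-y)<6),2].max().round() for x in range(480,620,15)])
go(630,219,222,155.7)
E
```

```text
[257. 570.] 392.0
[294. 535.] 392.0
[332. 500.] 392.0
[369. 465.] 392.0
[406. 430.] 152.0
[444. 394.] 152.0
[481. 359.] 219.0
[518. 324.] 238.0
[555. 289.] 238.0
[593. 254.] 238.0
[630. 219.] 238.0
240 [np.float64(4.0), np.float64(2.0), np.float64(4.0), np.float64(5.0), np.float64(5.0), np.float64(10.0), np.float64(3.0), np.float64(7.0), np.float64(3.0), np.float64(57.0)]
255 [np.float64(6.0), np.float64(6.0), np.float64(4.0), np.float64(7.0), np.float64(6.0), np.float64(5.0), np.float64(7.0), np.float64(9.0), np.float64(2.0), np.float64(56.0)]
270 [np.float64(4.0), np.float64(4.0), np.float64(2.0), np.float64(5.0), np.float64(5.0), np.float64(8.0), np.float64(5.0), np.float64(7.0), np.float64(5.0), np.float64(38.0)]
285 [np.float64(7.0), np.float64(7.0), np.float64(7.0), np.float64(5.0), np.float64(4.0), np.float64(5.0), np.float64(8.0), np.float64(5.0), np.float64(7.0), np.float64(168.0)]
300 [np.float64(132.0), np.float64(128.0), np.float64(138.0), np.float64(132.0), np.float64(133.0), np.float64(96.0), np.float64(6.0), np.float64(5.0), np.float64(3.0), np.float64(5.0)]
315 [np.float64(148.0), np.float64(145.0), np.float64(143.0), np.float64(143.0), np.float64(142.0), np.float64(133.0), np.float64(6.0), np.float64(5.0), np.float64(2.0), np.float64(233.0)]
t 1.0 pos [257.  569.7 221.9] yaw 155.7 j [60. 28. 77.  0. 75. -5.]
tool d: [-4.842e+02 -1.663e+02 -1.000e-01] turn 0.0
```

Units first: shifts go in shares of 50 mm and turns go in units of 5 degrees. So -44 mm is -0.88, -15 mm is -0.3.

```bash
python3 -m pendant '[[[0,0,-0.9],0,91],[[-0.8,-0.28,-0.3],0,91],[[-0.88,-0.3,0],0,91],[[-0.88,-0.3,0],0,91],[[-0.88,-0.3,0],0,91],[[-0.88,-0.3,0],0,91],[[-0.88,-0.3,0],0,91],[[-0.88,-0.3,0],0,91],[[-0.88,-0.3,0],0,91],[[-0.88,-0.3,0],0,91],[[-0.88,-0.3,0],0,91],[[-0.88,-0.3,0],0,91]]' 
python3 -m pendant '[[[0,0,0.4],1.7,91],[[0,0,0.4],1.7,91],[[0,0,0],1.7,91],[[0,0,0],1.7,91],[[0,0,0],1.7,91],[[0,0,0],1.7,91],[[0,0,0],1.7,91],[[0,0,0],1.7,91],[[0,0,0],1.7,91],[[0,0,0],1.7,91]]'
python3 - <<'E'
from h import *
s=read_state(); print(s['ee_pos'],s['tool_rot'],s['joint_positions'])
p,d=snap('wrist','w1.png'); np.savez('w1.npz',p=p,d=d,e=s['ee_pos'],r=s['tool_rot'])
print([(r['at'],r['score']) for r in landmark_of('nut_top','wrist')[:2]])
go(630,219,220,0)
E
```

```text
time: 2.2
ee_pos: [628.3, 221.3, 282.0]
tool_rot: [180.0, 0.0, 155.7]
force: [0.8, 0.5, -0.9]
grip_width: 91.1
grip_force: 0.0
time: 3.2
ee_pos: [627.1, 222.8, 241.9]
tool_rot: [-180.0, 0.0, 70.4]
force: [0.3, -0.4, -0.2]
grip_width: 90.9
grip_force: 0.0
[627.09347743 222.82712997 241.88004149] [-1.79997234e+02  3.07131375e-03  7.03691551e+01] [ 1.44242721e+01  3.07223361e+01  6.93160368e+01 -1.01117769e-03
  7.99656385e+01  3.40552933e+01]
[([629.9, 221.0, 73.1], 0.69)]
t 3.3 pos [627.1 222.9 241.9] yaw 70.5 j [14. 31. 69.  0. 80. 34.]
tool d: [-2.7  4.  21.9] turn 70.5
```

View pics/w1.png

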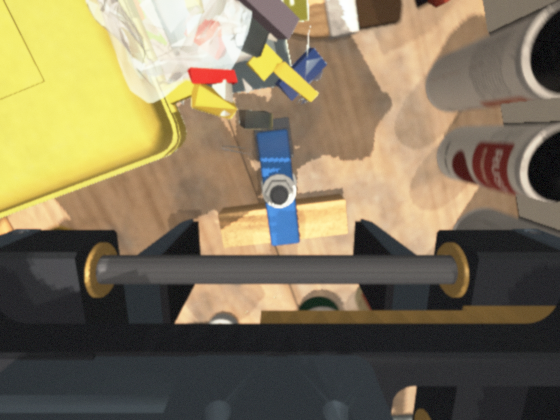

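The wrist view shows the nut at about (279,190) on the blue strap, between the fingers. I'll enlarge it to read the hexagon.

```bash
cat >> h.py <<'E'
def wcam(e,r):
    from scipy.spatial.transform import Rotation as R
    T=np.eye(4); T[:3,:3]=R.from_euler('xyz',r,degrees=True).as_matrix(); T[:3,3]=e
    c=calibration('wrist'); return T@np.array(c['mount']),c
def rect(f,x,y,z,half=30,s=8):
    """world-aligned picture of plane z about (x,y): right=+x, up=+y, s px/mm"""
    D=np.load(f); T,c=wcam(D['e'],D['r']); g=np.arange(-half,half,1/s)
    X,Y=np.meshgrid(x+g,y-g); Q=np.stack([X,Y,np.full_like(X,z),np.ones_like(X)],-1)@np.linalg.inv(T).T
    return cv2.remap(D['p'],(Q[...,0]/Q[...,2]*c['fx']+c['cx']).astype(np.float32),(Q[...,1]/Q[...,2]*c['fy']+c['cy']).astype(np.float32),cv2.INTER_CUBIC)
E
python3 - <<'E'
from h import *
a=rect('w1.npz',630,220,73,25,11); 
for k in range(5,50,5):
    cv2.line(a,(k*11,0),(k*11,4),(255,0,0),1); cv2.line(a,(0,k*11),(4,k*11),(255,0,0),1)
cv2.imwrite('pics/w1n.png',a[:,:,::-1])
E
```

```text
(no output)
```

View pics/w1n.png

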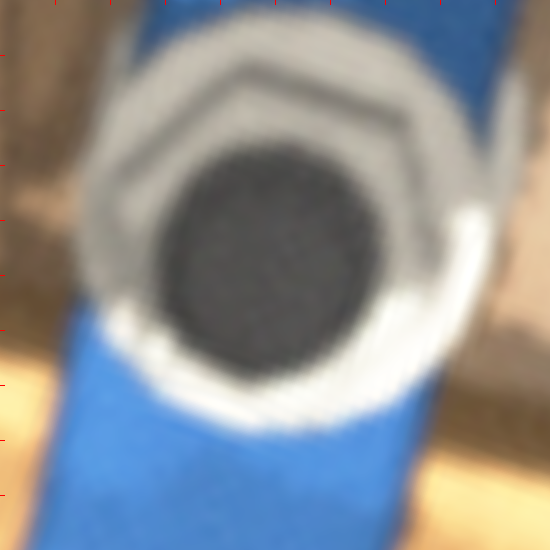

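Hex edges run from (250,68) to (410,118), (440,255) and (118,180), so the flat normals lie at about 12° mod 60. I'll seat the ring at a spanner yaw of about 72°. Next is the spanner.

Run:
```python
from h import *
go(410.5,54,180,-12)
```

```text
t 3.3 pos [627.1 222.9 241.9] yaw 70.5 j [14. 31. 69.  0. 80. 34.]
tool d: [-231.3 -148.    61.9] turn 82.5
```

In the tool's units: -38.5 mm is -0.77, -24.7 mm is -0.494.

```bash
python3 -m pendant '[[[-0.77,-0.494,0],0,50],[[-0.77,-0.494,0],0,50],[[-0.77,-0.494,0],0,50],[[-0.77,-0.494,0],0,50],[[-0.77,-0.494,0],0,50],[[-0.77,-0.494,0],0,50]]' 
python3 -m pendant '[[[0,0,0.2],1.66,50],[[0,0,0.2],1.66,50],[[0,0,0.2],1.66,50],[[0,0,0.2],1.66,50],[[0,0,0.2],1.66,50],[[0,0,0.2],1.66,50],[[0,0,0],1.66,50],[[0,0,0],1.66,50],[[0,0,0],1.66,50],[[0,0,0],1.56,50],[[0,0,0],0,50]]'
python3 - <<'E'
from h import *
s=read_state(); print(s['ee_pos'],s['tool_rot'])
p,d=snap('wrist','w2.png'); np.savez('w2.npz',p=p,d=d,e=s['ee_pos'],r=s['tool_rot'])
for t in ('eye','spanner'): print([(r['at'],r['score']) for r in landmark_of(t,'wrist')[:1]])
r=cut_out('spanner','wrist')[0]; m=r['mask'].astype(np.uint8)
T,c=wcam(s['ee_pos'],s['tool_rot']); v,u=np.where(m); print(len(v))
# rays to plane z=15
R=np.stack([(u-c['cx'])/c['fx'],(v-c['cy'])/c['fy'],np.ones(len(u))],1)@T[:3,:3].T; o=T[:3,3]
W=o+R*((15-o[2])/R[:,2])[:,None]
print(W.min(0),W.max(0),W.mean(0))
# handle midline
a=np.array([.978,-.208]); t=(W[:,:2]-[481,39])@a; n=(W[:,:2]-[481,39])@[.208,.978]
for k in range(-150,30,10):
    q=(abs(t-k)<3); 
    if q.any(): print(k,n[q].min().round(1),n[q].max().round(1))
E
```

```text
time: 3.9
ee_pos: [409.4, 52.9, 241.9]
tool_rot: [180.0, 0.0, 71.1]
force: [0.3, -1.7, 0.5]
grip_width: 50.4
grip_force: 0.0
time: 5.0
ee_pos: [411.0, 53.7, 182.0]
tool_rot: [-180.0, -0.0, -11.7]
force: [0.0, -0.0, 0.1]
grip_width: 50.0
grip_force: 0.0
[411.03540671  53.73173652 182.02953819] [-1.79996682e+02 -1.75000509e-02 -1.16770634e+01]
[([478.7, 40.6, 9.9], 0.69)]
[([478.3, 40.4, 0.6], 0.97)]
3105
[339.70732688  18.70715809  15.        ] [502.34738219  98.7155275   15.        ] [421.2103784   56.51262994  15.        ]
-140 -16.8 30.5
-130 -19.0 32.8
-120 -17.7 32.6
-110 -15.3 29.0
-100 -9.5 21.0
-90 -3.7 15.3
-80 -5.8 15.2
-70 -5.8 14.1
-60 -4.6 13.0
-50 -5.6 12.9
-40 -5.5 11.8
-30 -6.4 12.9
-20 -14.8 19.2
-10 -19.9 24.4
0 -20.8 25.4
10 -18.5 22.1
20 -9.0 13.7
```

View pics/w2.png

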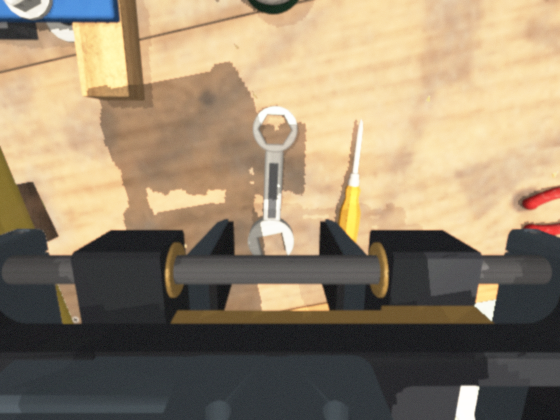

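The ring shows at (276,130) and the jaw near (271,240), so the spanner's yaw is about -14° and its handle is about 3 mm to the tool's left. I'll descend and grasp.

In the tool's units: 15 mm is 0.3, -3.3 mm is -0.066, 2.3 degrees is 0.46.

```bash
python3 -m pendant '[[[-0.01,-0.066,0.8],0.46,50],[[0,0,0.8],0,50],[[0,0,0.8],0,50],[[0,0,0.6],0,50],[[0,0,0.3],0,50],[[0,0,0.13],0,50],[[0,0,0],0,50]]' 
python3 -m pendant '[[[0,0,0],0,15],[[0,0,0],0,15],[[0,0,0],0,15],[[0,0,0],0,15],[[0,0,0],0,15],[[0,0,0],0,15],[[0,0,0],0,15],[[0,0,0],0,15]]' 50
```

```text
time: 5.9
ee_pos: [410.9, 57.1, 10.0]
tool_rot: [180.0, 0.1, -14.0]
force: [-1.3, -0.2, -0.3]
grip_width: 50.1
grip_force: 0.0
time: 6.7
ee_pos: [411.5, 57.1, 10.9]
tool_rot: [-180.0, -0.1, -14.1]
force: [-1.1, 1.2, 10.8]
grip_width: 19.8
grip_force: 50.0
```

In the tool's units: -20 mm is -0.4, -40 mm is -0.8.

```bash
python3 -m pendant '[[[0,0,-0.4],0,15],[[0,0,-0.8],0,15],[[0,0,-0.8],0,15],[[0,0,-0.8],0,15],[[0,0,0],0,15],[[0,0,0],0,15]]'
python3 - <<'E'
from h import *
s=read_state(); print(s['ee_pos'],s['tool_rot'],s['grip_width'],s['force'],s['wrist_torque'])
p,d=snap('wrist','w3.png'); np.savez('w3.npz',p=p,d=d,e=s['ee_pos'],r=s['tool_rot'])
T,c=wcam(s['ee_pos'],s['tool_rot'])
print([(r['at'],r['score']) for r in landmark_of('eye','wrist')[:1]])
m=cut_out('spanner','wrist')[0]['mask']; v,u=np.where(m&(d>0)); z=d[v,u]
M=np.array(calibration('wrist')['mount'])
Q=(np.stack([(u-c['cx'])/c['fx']*z,(v-c['cy'])/c['fy']*z,z,np.ones(len(z))],1)@M.T)[:,:3]
for k in range(20,110,6):
    q=abs(Q[:,0]-k)<3
    if q.any(): print(k,q.sum(),'y',Q[q,1].min().round(1),Q[q,1].max().round(1),'z',np.median(Q[q,2]).round(1))
cv2.imwrite('pics/w3c.png',cv2.resize(p[60:260,150:400,::-1],(750,600),interpolation=2))
E
```

```text
time: 7.3
ee_pos: [411.3, 57.1, 150.8]
tool_rot: [-180.0, -0.1, -14.1]
force: [-0.5, 0.1, -4.3]
grip_width: 19.9
grip_force: 50.0
[411.2892117   57.0576147  150.76587746] [-1.79976441e+02 -1.01189254e-01 -1.40769852e+01] 19.919512407420438 [-0.45206441  0.0518412  -4.28522441] [-0.04477787  0.18440012  0.02561917]
[]
20 365 y -10.3 9.2 z -3.7
26 391 y -10.2 17.6 z -3.7
32 394 y -10.1 9.1 z -3.7
38 398 y -10.7 8.9 z -3.5
44 418 y -10.5 9.5 z -3.5
50 550 y -17.0 15.1 z -5.2
56 621 y -20.9 20.2 z -4.9
62 453 y -23.2 21.5 z -5.1
68 371 y -24.2 22.3 z -4.8
74 480 y -24.0 30.8 z -4.9
80 546 y -22.1 21.1 z -5.0
86 832 y -19.5 43.3 z -4.9
92 271 y -12.5 11.0 z -4.9
98 2 y 15.6 16.6 z 150.5
```

View pics/w3c.png

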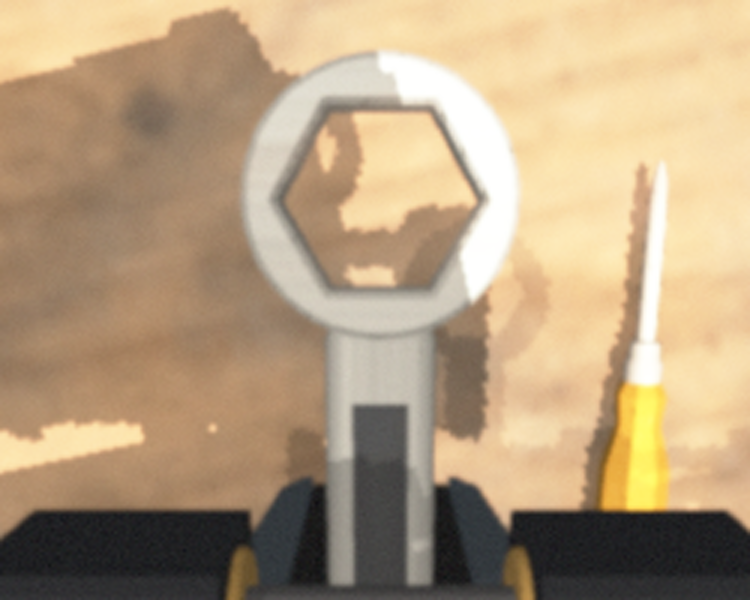

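The spanner is held level and straight, with the ring centred at px (277,124). I'll carry it above the nut at yaw 72.

In the tool's units: 33.5 mm is 0.67, -28.3 mm is -0.566.

```bash
python3 -m pendant '[[[0.67,-0.566,0],0,15],[[0.67,-0.566,0],0,15],[[0.67,-0.566,0],0,15],[[0.67,-0.566,0],0,15],[[0.67,-0.566,0],0,15],[[0,0,0],0,15]]'
python3 -m pendant '[[[0,0,0],-1.7,15],[[0,0,0],-1.7,15],[[0,0,0],-1.7,15],[[0,0,0],-1.7,15],[[0,0,0],-1.7,15],[[0,0,0],-1.7,15],[[0,0,0],-1.7,15],[[0,0,0.2],-1.7,15],[[0,0,0.2],-1.7,15],[[0,0,0.2],-1.7,15],[[0,0,0.2],-0.2,15],[[0,0,0],0,15]]'
python3 - <<'E'
from h import *
s=read_state(); print(s['time'],s['ee_pos'],s['tool_rot'],s['grip_width'])
p,d=snap('wrist','w4.png'); np.savez('w4.npz',p=p,d=d,e=s['ee_pos'],r=s['tool_rot'])
cv2.imwrite('pics/w4c.png',cv2.resize(p[60:260,150:400,::-1],(750,600),interpolation=2))
c=calibration('wrist'); M=np.array(c['mount']); o=M[:3,3]
def tool(u,v,z):
    r=M[:3,:3]@[(u-c['cx'])/c['fx'],(v-c['cy'])/c['fy'],1]; return o+r*(z-o[2])/r[2]
print('ring in tool',tool(277,124.3,-5))
print([(r['at'],r['score']) for r in landmark_of('nut_top','wrist')[:2]],[(r['at'],r['score']) for r in landmark_of('eye','wrist')[:2]])
E
```

```text
time: 8.05
ee_pos: [611.9, 155.6, 148.2]
tool_rot: [-180.0, -0.0, -14.0]
force: [0.6, -1.4, -2.9]
grip_width: 19.5
grip_force: 50.0
time: 9.25
ee_pos: [606.6, 153.3, 107.9]
tool_rot: [-179.8, 0.1, 71.7]
force: [0.0, -0.2, -3.5]
grip_width: 19.9
grip_force: 50.0
9.25 [606.55109034 153.27932647 107.86151965] [-1.79783891e+02  1.08992394e-01  7.17155044e+01] 19.91049193347292
ring in tool [70.86484497  0.52839672 -5.        ]
[([627.7, 223.1, 72.7], 0.77)] []
```

View pics/w4c.png

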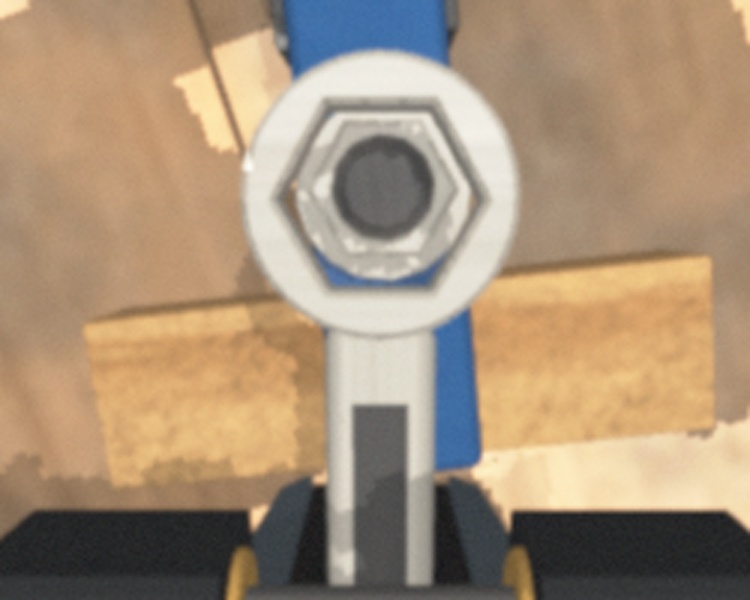

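The ring and nut flats line up. The stud at crop px (383,188) shows the ring needs about +1.6 mm in x and +1 mm in y. I'll shift and lower.

```bash
python3 -m pendant '[[[0.032,0.02,0],0,15],[[0,0,0.2],0,15],[[0,0,0.2],0,15],[[0,0,0.08],0,15],[[0,0,0.06],0,15],[[0,0,0.06],0,15],[[0,0,0],0,15]]'
```

```text
time: 10.1
ee_pos: [609.2, 154.9, 80.0]
tool_rot: [-180.0, 0.0, 71.9]
force: [-1.6, 1.9, -4.3]
grip_width: 19.7
grip_force: 50.0
```

In the tool's units: 3 mm is 0.06, 2 mm is 0.04.

```bash
python3 -m pendant '[[[0,0,0.06],0,15],[[0,0,0.06],0,15],[[0,0,0.04],0,15],[[0,0,0],0,15]]'
```

```text
time: 10.5
ee_pos: [609.3, 154.9, 72.1]
tool_rot: [-180.0, 0.0, 71.9]
force: [-2.5, 2.7, -3.5]
grip_width: 19.5
grip_force: 50.0
```

In the tool's units: 2 mm is 0.04.

```bash
python3 -m pendant '[[[0,0,0.04],0,15],[[0,0,0.04],0,15],[[0,0,0],0,15],[[0,0,0],0,15]]'
```

```text
time: 10.9
ee_pos: [609.4, 154.9, 68.3]
tool_rot: [-180.0, 0.0, 71.9]
force: [-2.6, 4.8, -3.9]
grip_width: 19.7
grip_force: 50.0
```

Seated: the underside is at about 57 mm. Now I turn clockwise about the nut in 5° arc rows.

In the tool's units: -6.2 mm is -0.124, 0.3 mm is 0.006, 5 degrees is 1.

```bash
python3 -m pendant '[[[0.006,-0.124,0.004],1,15],[[0.006,-0.124,0],1,15],[[0.006,-0.124,0],1,15],[[0.006,-0.124,0],1,15],[[0.006,-0.124,0],1,15],[[0,0,0],0,15]]'; python3 -c "
from h import *
s=read_state();print(s['wrist_torque'])"
```

```text
time: 11.5
ee_pos: [582.3, 170.8, 68.2]
tool_rot: [-180.0, 0.0, 46.8]
force: [-4.7, 1.2, -4.1]
grip_width: 19.6
grip_force: 50.0
[0.27623143 0.84347993 0.2325879 ]
```

```bash
python3 -m pendant '[[[0.002,-0.074,0],0.6,15],[[0.002,-0.074,0],0.6,15],[[0,0,0],0,15]]'; python3 -m pendant '[[[0.002,-0.074,0],0.6,15],[[0,0,0],0,15]]';python3 -m pendant '[[[0.002,-0.074,0],0.6,15],[[0,0,0],0,15]]'; python3 -c "
from h import *
s=read_state();print(s['wrist_torque'])"
```

```text
time: 11.8
ee_pos: [577.4, 175.8, 68.1]
tool_rot: [-180.0, 0.1, 40.9]
force: [-4.3, 1.2, -3.7]
grip_width: 19.9
grip_force: 50.0
time: 12.0
ee_pos: [575.1, 178.5, 68.1]
tool_rot: [-180.0, 0.1, 38.0]
force: [-4.6, 0.7, -3.9]
grip_width: 19.7
grip_force: 50.0
time: 12.2
ee_pos: [572.9, 181.5, 68.1]
tool_rot: [-180.0, 0.1, 35.0]
force: [-5.8, 0.1, -3.1]
grip_width: 19.9
grip_force: 50.0
[0.05191593 1.02116196 0.3113438 ]
```

In the tool's units: -2.5 mm is -0.05, 0.1 mm is 0.002, 2 degrees is 0.4.

```bash
python3 -m pendant '[[[0.002,-0.05,0],0.4,15],[[0,0,0],0,15]]'; python3 -m pendant '[[[0.002,-0.05,0],0.4,15],[[0,0,0],0,15]]';python3 -m pendant '[[[0.002,-0.05,0],0.4,15],[[0,0,0],0,15]]'; python3 -c "
from h import *
s=read_state();print(s['wrist_torque'])"
```

```text
time: 12.4
ee_pos: [571.6, 183.5, 68.1]
tool_rot: [-180.0, 0.1, 33.0]
force: [-6.3, -0.6, -2.4]
grip_width: 19.5
grip_force: 50.0
time: 12.6
ee_pos: [570.3, 185.6, 68.1]
tool_rot: [180.0, 0.1, 31.0]
force: [-5.2, -0.8, -2.5]
grip_width: 19.6
grip_force: 50.0
time: 12.8
ee_pos: [569.1, 187.7, 68.1]
tool_rot: [180.0, 0.1, 29.0]
force: [-6.4, -1.2, -2.0]
grip_width: 19.3
grip_force: 50.0
[-0.21878988  1.10456417  0.26213583]
```

```bash
python3 -m pendant '[[[0.002,-0.05,0],0.4,15],[[0,0,0],0,15]]' | grep -E "rot|force"; python3 -m pendant '[[[0.002,-0.05,0],0.4,15],[[0,0,0],0,15]]'| grep -E "rot|force";python3 -m pendant '[[[0.002,-0.05,0],0.4,15],[[0,0,0],0,15]]'; python3 -c "
from h import *
s=read_state();print(s['wrist_torque'])"
```

```text
tool_rot: [180.0, 0.1, 27.0]
force: [-6.6, -2.0, -1.6]
grip_force: 50.0
tool_rot: [180.0, 0.1, 25.0]
force: [-5.9, -1.6, -2.1]
grip_force: 50.0
time: 13.4
ee_pos: [565.8, 194.2, 68.0]
tool_rot: [180.0, 0.1, 23.0]
force: [-5.6, -4.1, -1.6]
grip_width: 19.7
grip_force: 50.0
[-0.63204222  1.12393907  0.27265186]
```

```bash
for i in 1; do python3 -m pendant '[[[-0.008,-0.05,0],0.4,15],[[0,0,0],0,15]]' | grep -E "rot|force:"; python3 -c "
from h import *
s=read_state();print(s['wrist_torque'])"; done; python3 -m pendant '[[[0.002,-0.05,0],0.4,15],[[0,0,0],0,15]]'| grep -E "pos|rot|force:"; python3 -c "
from h import *
s=read_state();print(s['wrist_torque'])"
```

```text
tool_rot: [180.0, 0.1, 21.0]
force: [-3.3, -4.0, -2.4]
grip_force: 50.0
[-0.82343041  0.88337416  0.41038238]
ee_pos: [564.1, 198.7, 68.1]
tool_rot: [179.9, 0.1, 19.0]
force: [-4.4, -5.4, -3.0]
grip_force: 50.0
[-0.84973489  0.87959305  0.28960531]
```

Units first: shifts go in shares of 50 mm and turns go in units of 5 degrees. So -2.5 mm is -0.05, 0.1 mm is 0.002, 2 degrees is 0.4.

```bash
python3 -m pendant '[[[0.002,-0.05,0],0.4,15],[[0,0,0],0,15]]' | grep -E "rot|force:"; python3 -c "
from h import *
s=read_state();print(s['wrist_torque'])";  python3 -m pendant '[[[0.002,-0.05,0],0.4,15],[[0,0,0],0,15]]'| grep -E "pos|rot|force:"; python3 -c "
from h import *
s=read_state();print(s['wrist_torque'])"
python3 - <<'E'
from h import *
s=read_state()
p,d=snap('wrist','w5.png'); np.savez('w5.npz',p=p,d=d,e=s['ee_pos'],r=s['tool_rot'])
P,D=snap('scene','s5.png')
D=np.load('top0.npz')['d']; Q=cloud('top',D,np.ones_like(D,bool))
q=Q[(Q[:,2]>100)&(Q[:,1]>270)&(Q[:,1]<340)&(Q[:,0]>440)&(Q[:,0]<590)]
for x in range(450,580,10):
    k=abs(q[:,0]-x)<5
    if k.any(): i=np.argsort(q[k][:,1])[:4]; print(x,q[k][i][:,1:].round().tolist())
cv2.imwrite('pics/w5c.png',cv2.resize(p[0:300,0:560,::-1],(800,428),interpolation=2))
E
```

```text
tool_rot: [179.9, 0.1, 17.0]
force: [-4.4, -5.8, -3.1]
grip_force: 50.0
[-1.16844761  0.88923891  0.33207263]
ee_pos: [562.7, 203.3, 68.1]
tool_rot: [179.9, 0.1, 15.0]
force: [-3.9, -6.4, -2.1]
grip_force: 50.0
[-1.24550338  0.91819931  0.43337007]
450 [[302.0, 122.0], [303.0, 120.0], [303.0, 101.0], [303.0, 101.0]]
460 [[302.0, 123.0], [303.0, 104.0], [303.0, 112.0], [303.0, 120.0]]
470 [[302.0, 105.0], [303.0, 122.0], [303.0, 113.0], [303.0, 111.0]]
480 [[300.0, 103.0], [302.0, 115.0], [303.0, 132.0], [303.0, 113.0]]
490 [[299.0, 100.0], [302.0, 124.0], [302.0, 105.0], [303.0, 105.0]]
500 [[303.0, 124.0], [303.0, 114.0], [303.0, 104.0], [303.0, 103.0]]
510 [[299.0, 100.0], [303.0, 115.0], [303.0, 123.0], [303.0, 122.0]]
520 [[302.0, 108.0], [302.0, 117.0], [303.0, 116.0], [303.0, 105.0]]
530 [[301.0, 121.0], [301.0, 101.0], [302.0, 100.0], [303.0, 124.0]]
540 [[303.0, 106.0], [303.0, 106.0], [303.0, 106.0], [303.0, 115.0]]
550 [[305.0, 117.0], [306.0, 104.0], [307.0, 101.0], [308.0, 106.0]]
560 [[317.0, 101.0], [319.0, 122.0], [321.0, 123.0], [335.0, 103.0]]
570 [[336.0, 183.0], [336.0, 189.0], [339.0, 180.0], [340.0, 186.0]]
```

View pics/w5c.png

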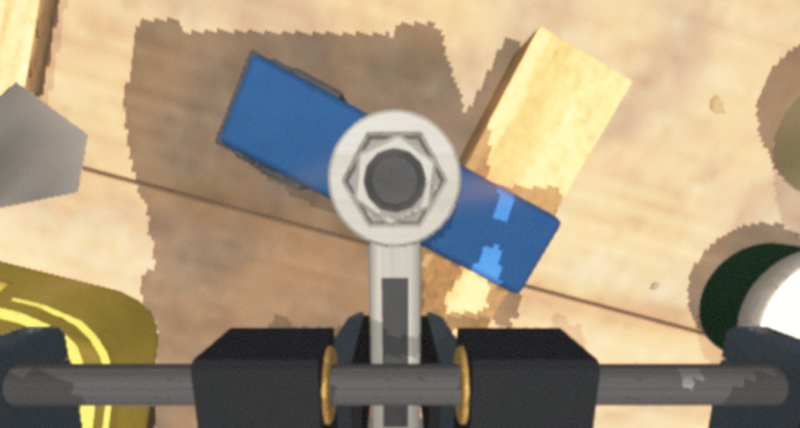

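The ring sits over the nut, which lags it by the play, and the toolbox edge at y≈302 leaves room. I continue to the stop.

```bash
python3 -m pendant '[[[0.002,-0.05,0],0.4,15],[[0,0,0],0,15]]' | grep -E "rot|force:"; python3 -c "
from h import *
s=read_state();print(s['wrist_torque'])";  python3 -m pendant '[[[0.002,-0.05,0],0.4,15],[[0,0,0],0,15]]'| grep -E "pos|rot|force:"; python3 -c "
from h import *
s=read_state();print(s['wrist_torque'])"
```

```text
tool_rot: [179.9, 0.1, 13.0]
force: [-4.5, -7.9, -2.5]
grip_force: 50.0
[-1.33564645  0.92539628  0.42125668]
ee_pos: [561.6, 208.2, 68.1]
tool_rot: [179.9, 0.1, 11.0]
force: [-5.9, -7.0, -2.2]
grip_force: 50.0
[-1.38305811  0.93879651  0.28412816]
```

```bash
python3 -m pendant '[[[0.002,-0.05,0],0.4,15],[[0,0,0],0,15]]' | grep -E "rot|force:"; python3 -c "
from h import *
s=read_state();print(s['wrist_torque'])";  python3 -m pendant '[[[0.002,-0.05,0],0.4,15],[[0,0,0],0,15]]'| grep -E "pos|rot|force:"; python3 -c "
from h import *
s=read_state();print(s['wrist_torque'])
p,d=snap('wrist','w6.png'); np.savez('w6.npz',p=p,d=d,e=s['ee_pos'],r=s['tool_rot'])
# gradient orientation histograms mod 60 in rectified views
for f in ['w1.npz','w4.npz','w5.npz','w6.npz']:
    a=rect(f,630.5,221.5,73,20,8).mean(2).astype(np.float32); a=cv2.GaussianBlur(a,(0,0),4)
    gx=cv2.Sobel(a,cv2.CV_32F,1,0); gy=-cv2.Sobel(a,cv2.CV_32F,0,1); g=np.hypot(gx,gy); th=np.degrees(np.arctan2(gy,gx))%60
    Y,X=np.mgrid[:a.shape[0],:a.shape[1]]; r=np.hypot(X-160,Y-160)/8
    for lo,hi in((12,14.8),(15,18)):
        m=(r>lo)&(r<hi); h,_=np.histogram(th[m],12,(0,60),weights=g[m]); print(f,lo,(h/h.sum()*100).round().astype(int))
"
```

```text
tool_rot: [180.0, 0.1, 9.0]
force: [-6.1, -3.4, -2.4]
grip_force: 50.0
[-0.60355684  1.28611006 -0.32244544]
ee_pos: [560.7, 213.6, 68.0]
tool_rot: [180.0, 0.1, 6.9]
force: [-6.4, -4.4, -3.6]
grip_force: 50.0
[-0.71800419  1.12476148 -0.46529934]
w1.npz 12 [12 11 13  8  5  8  8  7  7  8  5  9]
w1.npz 15 [ 5 14 17 13  6  6  9  9  6  6  5  4]
w4.npz 12 [ 9 13 18 10  7  7  7  8  6  5  5  6]
w4.npz 15 [ 6 12 36 11  4  3  7  4  4  6  4  4]
w5.npz 12 [ 5  5  5  6  6  8  8 23 18  6  4  5]
w5.npz 15 [ 3  8 31 36  8  3  2  2  2  2  2  2]
w6.npz 12 [11  6  4  4  4  5  5  5  9 22 19  8]
w6.npz 15 [21 46 11  4  2  2  2  2  2  2  3  5]
```

The nut and ring orientations differ by more than the play, so the ring may not be down over the nut. I check with depth.

Run:
```python
from h import *
for f in ['w3.npz','w4.npz','w5.npz','w6.npz']:
    D=np.load(f); d=D['d']; c=calibration('wrist'); M=np.array(c['mount']); v,u=np.where(d>0); z=d[v,u]
    Q=(np.stack([(u-c['cx'])/c['fx']*z,(v-c['cy'])/c['fy']*z,z,np.ones(len(z))],1)@M.T)[:,:3]
    k=np.hypot(Q[:,0]-71,Q[:,1]-.5)
    out=[]
    for x in (25,35,45):
        m=(abs(Q[:,0]-x)<3)&(abs(Q[:,1])<7); out.append(np.median(Q[m,2]).round(1))
    A=Q[(k>17.5)&(k<22)&(Q[:,2]<25)]; co=np.linalg.lstsq(np.c_[A[:,0]-71,A[:,1],np.ones(len(A))],A[:,2],rcond=None)[0]
    N=Q[(k>10.8)&(k<12.5)]; S=Q[k<8]
    print(f,D['e'].round(1),'handle',out,'ring plane',co.round(3),'nut ',np.median(N[:,2]).round(1),'stud',np.median(S[:,2]).round(1))
```

```text
w3.npz [411.3  57.1 150.8] handle [np.float64(-112.0), np.float64(-85.7), np.float64(-3.6)] ring plane [-0.015 -0.011 -4.835] nut  150.6 stud 150.5
w4.npz [606.6 153.3 107.9] handle [np.float64(-112.0), np.float64(-85.5), np.float64(-3.9)] ring plane [-0.014 -0.009 -4.826] nut  34.4 stud 22.1
w5.npz [562.7 203.3  68.1] handle [np.float64(-112.0), np.float64(-85.7), np.float64(-3.9)] ring plane [-0.034 -0.029 -4.624] nut  -5.4 stud -17.6
w6.npz [560.7 213.6  68. ] handle [np.float64(-112.0), np.float64(-85.6), np.float64(-4.0)] ring plane [-0.026 -0.01  -4.852] nut  -5.4 stud -17.7
```

Depth confirms the ring is down, with its top level with the nut's. The orientation and torque history suggest the nut reached the stop at yaw ≈40 mod 60. The ring then cammed past at ψ≈10 and dragged the nut back about 10°. I'll lift, go back to ψ≈50, re-measure and retighten gently.

In the tool's units: 10.6 mm is 0.212, -8 mm is -0.16, -8.6 degrees is -1.72.

```bash
python3 -m pendant '[[[0,0,-0.1],0,15],[[0,0,-0.1],0,15],[[0,0,-0.16],0,15],[[0,0,-0.16],0,15],[[0,0,-0.12],0,15],[[0,0,0],0,15],[[0.016,0.212,0],-1.72,15],[[0.016,0.212,0],-1.72,15],[[0.016,0.212,0],-1.72,15],[[0.016,0.212,0],-1.72,15],[[0.016,0.212,0],-1.72,15],[[0,0,0],0,15]]'
cat >> h.py <<'E'
def look(f,x=630.5,y=221.5):
    s=read_state(); p,d=snap('wrist',f+'.png'); np.savez(f+'.npz',p=p,d=d,e=s['ee_pos'],r=s['tool_rot'])
    print('F',s['force'].round(1) if hasattr(s['force'],'round') else s['force'],'T',np.round(s['wrist_torque'],2),np.round(s['ee_pos'],1),np.round(s['tool_rot'],1))
def orient(f,x,y,z,lo,hi):
    a=rect(f,x,y,z,20,8).mean(2).astype(np.float32); a=cv2.GaussianBlur(a,(0,0),3)
    gx=cv2.Sobel(a,cv2.CV_32F,1,0); gy=-cv2.Sobel(a,cv2.CV_32F,0,1); g=np.hypot(gx,gy); th=np.degrees(np.arctan2(gy,gx))
    Y,X=np.mgrid[:a.shape[0],:a.shape[1]]; r=np.hypot(X-160,Y-160)/8; m=(r>lo)&(r<hi)
    h,_=np.histogram(th[m]%60,20,(0,60),weights=g[m]); return (h/h.sum()*100).round().astype(int)
E
python3 - <<'E'
from h import *
look('w7')
D=np.load('w7.npz'); d=D['d']; c=calibration('wrist'); M=np.array(c['mount']); v,u=np.where(d>0); z=d[v,u]
Q=(np.stack([(u-c['cx'])/c['fx']*z,(v-c['cy'])/c['fy']*z,z,np.ones(len(z))],1)@M.T)[:,:3]
zs=D['e'][2]
S=Q[(abs(Q[:,2]-(zs-85))<3)&(np.hypot(Q[:,0]-71,Q[:,1])<16)]; print('stud',len(S),S.mean(0),(S.min(0)+S.max(0))/2)
R=Q[(abs(Q[:,2]+4.9)<2.5)&(abs(Q[:,0]-71)<30)&(abs(Q[:,1])<30)&(Q[:,0]>50)]; (cx,cy),rr=cv2.minEnclosingCircle(R[:,:2].astype(np.float32)); print('ring',cx,cy,rr)
for zz in (73,65): 
  for lo,hi in ((11.3,13),(12.5,14.5)): print(zz,lo,orient('w7.npz',630.5,221.5,zz,lo,hi))
p=D['p']; cv2.imwrite('pics/w7c.png',cv2.resize(p[80:170,220:340,::-1],(800,600),interpolation=2))
E
```

```text
time: 16.35
ee_pos: [588.3, 169.9, 101.2]
tool_rot: [180.0, -0.3, 50.3]
force: [2.5, 17.7, -9.3]
grip_width: 19.8
grip_force: 50.2
F [ 2.5 17.7 -9.3] T [ 3.48 -0.3   0.83] [588.3 169.9 101.2] [180.   -0.3  50.3]
stud 1008 [66.05173388 -1.0632183  16.59088866] [65.84350554  0.93795577 16.58538693]
ring 0.0 0.0 0.0
73 11.3 [ 5  4  3  3  3  2  3  4  5  5  8 11  8  5  4  4  4  6  5  6]
73 12.5 [ 1  1  1  1  1  1  1  1  2  3  7 18 16  9  5  6  8  9  5  2]
65 11.3 [ 8  5  3  3  3  2  3  4  6  6  9 11  6  4  4  3  3  5  5  8]
65 12.5 [ 2  1  1  2  2  2  2  3  3  4  8 16 16  8  5  5  7  7  4  3]
```

View pics/w7c.png

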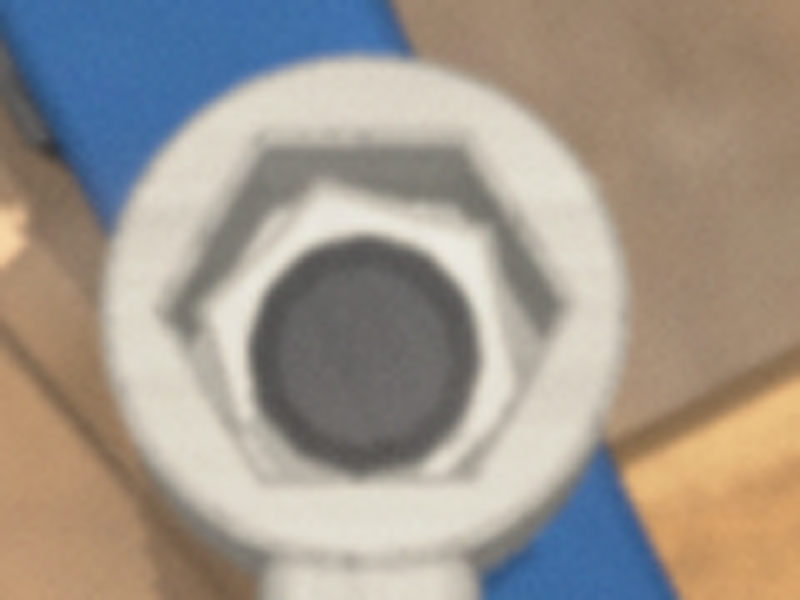

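The picture shows the ring tilted, far wall visible, with the near rim against the stud and the nut about 14° off the ring. The ring bound on the nut while lifting and the handle pivoted in the pads. I measure the tilt.

```bash
cat >> h.py <<'E'
def tcloud(f):
    D=np.load(f); d=D['d']; c=calibration('wrist'); M=np.array(c['mount']); v,u=np.where(d>0); z=d[v,u]
    Q=(np.stack([(u-c['cx'])/c['fx']*z,(v-c['cy'])/c['fy']*z,z,np.ones(len(z))],1)@M.T)[:,:3]
    return Q,u,v,D
E
python3 - <<'E'
from h import *
Q,u,v,D=tcloud('w7.npz')
# crop scale 6.667: ring pixel annulus centre (365,315)->(274.8,127.2), outer r ~260/6.67=39
rr=np.hypot(u-274.8,v-127)
m=(rr>33)&(rr<38); A=Q[m]; 
for it in range(4):
    co=np.linalg.lstsq(np.c_[A[:,:2],np.ones(len(A))],A[:,2],rcond=None)[0]; e=A[:,2]-np.c_[A[:,:2],np.ones(len(A))]@co; A=A[abs(e)<max(1.5,1.5*np.std(e))]
print('plane',co,len(A),np.std(e),'xy range',A.min(0),A.max(0))
for x in range(20,100,6):
    k=(abs(Q[:,0]-x)<2)&(abs(Q[:,1])<22)&(Q[:,2]<60)&(Q[:,2]>-40)
    if k.any(): print(x,Q[k][:,2].min().round(1),np.median(Q[k][:,2]).round(1), Q[k&(abs(Q[:,1]-0)<8)][:,2].round(0)[:3])
E
```

```text
plane [ 0.34875117 -0.00269606 -2.02949569] 1062 0.6237714809143498 xy range [ 48.90071855 -23.34833754  14.02792509] [91.46510546 21.03459653 31.16075817]
20 -40.0 -6.7 [8. 9. 8.]
26 6.2 9.0 [9. 9. 9.]
32 8.1 11.0 [12. 10. 11.]
38 10.4 13.4 [14. 15. 14.]
44 12.9 15.4 [16. 16. 16.]
50 14.0 16.5 [16. 15. 16.]
56 15.3 17.7 [28. 18. 18.]
62 14.0 18.7 [15. 17. 14.]
68 14.2 20.5 [17. 15. 16.]
74 14.2 24.1 [19. 18. 18.]
80 23.9 28.2 [30. 30. 38.]
86 25.9 28.3 [28. 28. 28.]
92 28.0 31.1 [32. 30. 30.]
98 47.3 49.5 [49. 49. 49.]
```

The ring droops 19° and is still on the nut, so my backward swing loosened the nut again. I'll lower the tool so the washer levels the spanner in the pads, then retighten carefully.

```bash
python3 -m pendant '[[[-0.02,0,0.12],0,15],[[-0.02,0,0.12],0,15],[[-0.02,0,0.12],0,15],[[-0.01,0,0.12],0,15],[[0,0,0.1],0,15],[[0,0,0.06],0,15],[[0,0,0.02],0,15],[[0,0,0],0,15]]' 60
python3 - <<'E'
from h import *
look('w8'); Q,u,v,D=tcloud('w8.npz')
k=np.hypot(Q[:,0]-71,Q[:,1]-.5)
A=Q[(k>17.5)&(k<22)&(Q[:,2]<25)]; print(np.linalg.lstsq(np.c_[A[:,0]-71,A[:,1],np.ones(len(A))],A[:,2],rcond=None)[0].round(3))
R=Q[(abs(Q[:,2]+4.8)<3)&(Q[:,0]>52)&(Q[:,0]<100)&(abs(Q[:,1])<27)]; print('ring',cv2.minEnclosingCircle(R[:,:2].astype(np.float32)))
print(orient('w8.npz',630.5,221.5,73,12,14.5)); print(orient('w8.npz',630.5,221.5,73,15,18))
E
```

```text
time: 17.2
ee_pos: [583.4, 165.7, 68.4]
tool_rot: [-180.0, 0.0, 50.0]
force: [-11.3, -1.9, 8.5]
grip_width: 19.6
grip_force: 60.0
F [-11.3  -1.9   8.5] T [0.02 1.65 0.33] [583.4 165.7  68.4] [-180.    0.   50.]
[-1.000e-03 -1.400e-02 -7.384e+00]
ring ((72.51836395263672, -0.3489707410335541), 23.632587432861328)
[ 3  2  2  2  2  2  2  3  4  6  9 14 15  8  5  6  5  3  3  4]
[ 2  1  1  1  1  1  1  1  1  1  1  1  2  3  5 16 30 21  9  3]
```

```bash
cat >> h.py <<'E'
def couple(L=72):
    s=read_state(); F=np.array(s['force']); T=s['wrist_torque'][2]; a=np.radians(s['tool_rot'][2])
    print('psi',round(s['tool_rot'][2],1),'z',round(s['ee_pos'][2],1),'F',F.round(1),'Tz',round(T,2),'couple',round(T-L/1e3*(np.cos(a)*F[1]-np.sin(a)*F[0]),2))
E
python3 -m pendant '[[[-0.006,-0.126,0.01],1,15],[[-0.006,-0.126,0.01],1,15],[[0.006,-0.126,0.01],1,15],[[0,0,0],0,15]]' >/dev/null
python3 - <<'E'
from h import *
couple()
look('w9'); Q,u,v,D=tcloud('w9.npz')
k=np.hypot(Q[:,0]-72,Q[:,1]-.5)
A=Q[(k>17.5)&(k<22)&(Q[:,2]<25)]; print(np.linalg.lstsq(np.c_[A[:,0]-71,A[:,1],np.ones(len(A))],A[:,2],rcond=None)[0].round(3))
N=Q[(k>10.8)&(k<12.5)]; print('nut z',np.median(N[:,2]))
R=Q[(abs(Q[:,2]+6)<4)&(Q[:,0]>52)&(Q[:,0]<100)&(abs(Q[:,1])<27)]; print('ring',cv2.minEnclosingCircle(R[:,:2].astype(np.float32)))
print(orient('w9.npz',630.5,221.5,73,12,14.5)); print(orient('w9.npz',630.5,221.5,73,15,18))
E
```

```text
psi 34.9 z 66.6 F [-0.7 -0.4 -3.2] Tz -0.02 couple -0.02
F [-0.7 -0.4 -3.2] T [-0.07  0.26 -0.02] [570.8 179.5  66.6] [ 1.80e+02 -1.00e-01  3.49e+01]
[-0.046  0.008 -7.362]
nut z -6.524727372426327
ring ((72.33342742919922, -0.24994099140167236), 23.621309280395508)
[ 2  2  1  1  1  1  2  2  3  6 14 26 20  9  3  2  1  1  2  2]
[ 1  0  1  1  1  1  1  1  3  6 18 31 22  7  4  2  1  1  1  0]
```

In the tool's units: -6.3 mm is -0.126, 0.5 mm is 0.01, 5 degrees is 1.

```bash
python3 -m pendant '[[[0.006,-0.126,0.01],1,15],[[0.006,-0.126,0.006],1,15],[[0,0,0],0,15]]' >/dev/null; python3 -c "
from h import *
couple()"
python3 -m pendant '[[[0.002,-0.076,0],0.6,15],[[0,0,0],0,15]]' >/dev/null; python3 -c "
from h import *
couple()"
python3 -m pendant '[[[0.002,-0.076,0],0.6,15],[[0,0,0],0,15]]' >/dev/null
python3 - <<'E'
from h import *
couple()
look('w10')
for lo,hi in((11,12.5),(12,14.5),(13,14.8),(15,18)): print(orient('w10.npz',630.5,221.5,73,lo,hi))
E
```

```text
psi 24.9 z 65.9 F [-7.5  0.1  7.2] Tz 0.32 couple 0.09
psi 22.0 z 65.9 F [-6.6  1.7  7.2] Tz 0.47 couple 0.18
psi 19.0 z 65.9 F [-7.8  1.2  8. ] Tz 0.51 couple 0.24
F [-7.8  1.2  8. ] T [0.32 0.91 0.51] [561.4 197.1  65.9] [-180.   -0.   19.]
[ 7  8  6  3  3  3  4  5  5  8 14 13  4  3  2  2  2  3  3  4]
[ 2  2  2  2  2  4  6  7  7 10 18 16  7  3  2  2  2  2  2  2]
[ 2  2  2  2  3  6  7  9  7  9 15 14  8  3  3  2  2  2  2  2]
[ 1  1  2  4  7 17 27 18  7  3  2  2  1  1  1  1  1  1  1  1]
```

```bash
cat >> h.py <<'E'
def peak(f,lo=12,hi=14.5,pr=None):
    a=rect(f,630.5,221.5,73,20,8).mean(2).astype(np.float32); a=cv2.GaussianBlur(a,(0,0),3)
    gx=cv2.Sobel(a,cv2.CV_32F,1,0); gy=-cv2.Sobel(a,cv2.CV_32F,0,1); g=np.hypot(gx,gy); th=np.degrees(np.arctan2(gy,gx))%60
    Y,X=np.mgrid[:a.shape[0],:a.shape[1]]; r=np.hypot(X-160,Y-160)/8; m=(r>lo)&(r<hi)
    h,_=np.histogram(th[m],60,(0,60),weights=g[m]); h=np.convolve(np.r_[h,h,h],np.ones(5)/5,'same')[60:120]; i=np.argsort(-h)[:1][0]
    j=[k for k in np.argsort(-h) if min((k-i)%60,(i-k)%60)>6][0]
    print(f,'peak',i+.5,round(h[i]/h.sum()*100,1),'second',j+.5,round(h[j]/h.sum()*100,1))
E
python3 -m pendant '[[[0.002,-0.076,0],0.6,15],[[0,0,0],0,15]]' >/dev/null; python3 -c "
from h import *
couple()
look('w11')"
python3 -m pendant '[[[0.002,-0.076,0],0.6,15],[[0,0,0],0,15]]' >/dev/null
python3 - <<'E'
from h import *
couple()
look('w12')
for k in (1,4,5,6,7,8,9,10,11,12): peak(f'w{k}.npz')
E
```

```text
psi 16.0 z 65.8 F [-7.   0.9  7.7] Tz 0.48 couple 0.28
F [-7.   0.9  7.7] T [0.3  1.03 0.48] [560.2 200.8  65.8] [-180.   -0.   16.]
psi 13.0 z 65.9 F [-7.3  1.1  7.5] Tz 0.46 couple 0.27
F [-7.3  1.1  7.5] T [0.27 1.   0.46] [559.2 204.5  65.9] [-180.   -0.   13.]
w1.npz peak 3.5 2.6 second 10.5 2.5
w4.npz peak 12.5 3.6 second 5.5 2.4
w5.npz peak 39.5 5.9 second 32.5 1.7
w6.npz peak 49.5 5.5 second 56.5 1.9
w7.npz peak 35.5 4.8 second 51.5 2.6
w8.npz peak 36.5 4.2 second 29.5 2.5
w9.npz peak 34.5 7.8 second 41.5 2.1
w10.npz peak 32.5 5.9 second 25.5 2.4
w11.npz peak 29.5 5.4 second 22.5 2.5
w12.npz peak 27.5 5.8 second 20.5 2.7
```

The nut is turning again, lagging about 14° (34.5→27.5 mod 60), so it is at about 87° with the stop near 40°. I'll unload to the aligned angle, lift clear and re-seat 60° further back for a full stroke.

In the tool's units: 6 mm is 0.12, 0.25 mm is 0.005, -4.8 degrees is -0.96.

```bash
python3 -m pendant '[[[0.005,0.12,0],-0.96,15],[[0.005,0.12,0],-0.96,15],[[0.005,0.12,0],-0.96,15],[[0,0,0],0,15]]' >/dev/null; python3 -c "
from h import *
couple()"
python3 -m pendant '[[[0,0,-0.04],0,15],[[0,0,-0.06],0,15],[[0,0,-0.1],0,15],[[0,0,0],0,15]]' >/dev/null
python3 - <<'E'
from h import *
couple()
look('w13'); peak('w13.npz'); Q,u,v,D=tcloud('w13.npz')
k=np.hypot(Q[:,0]-72,Q[:,1]-.5)
A=Q[(k>17.5)&(k<22)&(Q[:,2]<25)]; print(np.linalg.lstsq(np.c_[A[:,0]-71,A[:,1],np.ones(len(A))],A[:,2],rcond=None)[0].round(3))
E
```

```text
psi 27.5 z 65.9 F [-2.7  4.2  5.1] Tz 0.33 couple -0.03
psi 27.3 z 75.7 F [ 0.4 -0.3 -4.4] Tz 0.03 couple 0.07
F [ 0.4 -0.3 -4.4] T [-0.11  0.16  0.03] [565.7 187.4  75.7] [ 1.80e+02 -1.00e-01  2.73e+01]
w13.npz peak 26.5 5.9 second 33.5 2.0
[ 0.009 -0.019 -6.538]
```

```bash
python3 -m pendant '[[[0,0,-0.2],0,15],[[0,0,-0.3],0,15],[[0,0,0],0,15],[[0.016,0.216,0],-1.714,15],[[0.016,0.216,0],-1.714,15],[[0.016,0.216,0],-1.714,15],[[0.016,0.216,0],-1.714,15],[[0.016,0.216,0],-1.714,15],[[0.016,0.216,0],-1.714,15],[[0.016,0.216,0],-1.714,15],[[0,0,0],0,15]]' >/dev/null
python3 - <<'E'
from h import *
couple()
look('w14'); Q,u,v,D=tcloud('w14.npz')
k=np.hypot(Q[:,0]-72,Q[:,1]-.5)
A=Q[(k>17.5)&(k<22)&(Q[:,2]<25)]; print(np.linalg.lstsq(np.c_[A[:,0]-71,A[:,1],np.ones(len(A))],A[:,2],rcond=None)[0].round(3))
R=Q[(abs(Q[:,2]+6)<4)&(Q[:,0]>52)&(Q[:,0]<100)&(abs(Q[:,1])<27)]; print('ring',cv2.minEnclosingCircle(R[:,:2].astype(np.float32)))
S=Q[(abs(Q[:,2]-(D['e'][2]-85))<3)&(k<14)]; print('stud',len(S),cv2.minEnclosingCircle(S[:,:2].astype(np.float32)),S.mean(0))
peak('w14.npz',11,13.5)
print(orient('w14.npz',630.5,221.5,73,11,13.5))
E
```

```text
psi 87.4 z 99.6 F [ 0.2  0.7 -2.7] Tz 0.04 couple 0.05
F [ 0.2  0.7 -2.7] T [-0.1   0.06  0.04] [627.2 147.9  99.6] [180.   -0.   87.4]
[-0.047  0.008 -7.387]
ring ((72.47209167480469, 0.3087911903858185), 23.594402313232422)
stud 1025 ((74.01726531982422, -0.6410841941833496), 10.112502098083496) [74.07263255 -0.61845037 14.54185916]
w14.npz peak 26.5 3.4 second 33.5 2.7
[ 4  5  6  4  3  4  5  7 10  9  9  7  7  4  3  2  2  2  4  4]
```

```bash
python3 -m pendant '[[[0.03,-0.018,0],0,15],[[0,0,0.16],0,15],[[0,0,0.14],0,15],[[0,0,0.08],0,15],[[0,0,0.08],0,15],[[0,0,0.06],0,15],[[0,0,0.06],0,15],[[0,0,0],0,15]]' >/dev/null; python3 -c "
from h import *
couple()"
python3 -m pendant '[[[0,0,0.04],0,15],[[0,0,0.03],0,15],[[0,0,0],0,15]]' >/dev/null
python3 - <<'E'
from h import *
couple()
E
```

```text
psi 87.3 z 70.6 F [ 1.2 -0.2 -3.8] Tz 0.0 couple 0.09
psi 87.3 z 67.3 F [ 0.6 -0.9 -4.7] Tz -0.02 couple 0.03
```

```bash
python3 -m pendant '[[[0.008,-0.152,0.01],1.2,15],[[0.008,-0.152,0],1.2,15],[[0.008,-0.152,0],1.2,15],[[0.008,-0.152,0],1.2,15],[[0.008,-0.152,0],1.2,15],[[0.008,-0.152,0],1.2,15],[[0.008,-0.152,0],1.2,15],[[0.008,-0.152,0],1.2,15],[[0,0,0],0,15]]' >/dev/null; python3 -c "
from h import *
couple(); look('w15'); peak('w15.npz')"
python3 -m pendant '[[[0.002,-0.076,0],0.6,15],[[0.002,-0.076,0],0.6,15],[[0,0,0],0,15]]' >/dev/null; python3 -c "
from h import *
couple(); look('w16'); peak('w16.npz')"
python3 -m pendant '[[[0.002,-0.076,0],0.6,15],[[0,0,0],0,15]]' >/dev/null; python3 -c "
from h import *
couple(); look('w17'); peak('w17.npz')"
```

```text
psi 39.1 z 67.2 F [ 5.  -5.9 -6.6] Tz -0.62 couple -0.06
F [ 5.  -5.9 -6.6] T [-1.41 -0.55 -0.62] [572.9 176.3  67.2] [179.9  -0.   39.1]
w15.npz peak 50.5 5.5 second 43.5 2.3
psi 33.2 z 67.1 F [ 4.7 -6.1 -5.7] Tz -0.43 couple 0.12
F [ 4.7 -6.1 -5.7] T [-1.23 -0.47 -0.43] [568.7 182.2  67.1] [179.9  -0.   33.2]
w16.npz peak 45.5 5.2 second 38.5 2.7
psi 30.2 z 67.1 F [ 5.  -6.2 -6. ] Tz -0.36 couple 0.21
F [ 5.  -6.2 -6. ] T [-1.2  -0.63 -0.36] [566.7 185.4  67.1] [179.9  -0.   30.2]
w17.npz peak 42.5 5.3 second 34.5 2.3
```

```bash
python3 -m pendant '[[[0.002,-0.05,0],0.4,15],[[0,0,0],0,15]]' >/dev/null; python3 -c "
from h import *
couple(); look('w18'); peak('w18.npz')"
python3 -m pendant '[[[0.002,-0.05,0],0.4,15],[[0,0,0],0,15]]' >/dev/null; python3 -c "
from h import *
couple(); look('w19'); peak('w19.npz')"
python3 -m pendant '[[[0.002,-0.05,0],0.4,15],[[0,0,0],0,15]]' >/dev/null; python3 -c "
from h import *
couple(); look('w20'); peak('w20.npz')"
```

```text
psi 28.3 z 67.1 F [ 4.8 -6.8 -6.8] Tz -0.38 couple 0.22
F [ 4.8 -6.8 -6.8] T [-1.26 -0.53 -0.38] [565.5 187.5  67.1] [179.9  -0.   28.3]
w18.npz peak 40.5 5.0 second 30.5 2.3
psi 26.3 z 67.1 F [ 4.7 -5.9 -4.4] Tz -0.29 couple 0.24
F [ 4.7 -5.9 -4.4] T [-1.26 -0.55 -0.29] [564.4 189.7  67.1] [179.9  -0.   26.3]
w19.npz peak 38.5 5.4 second 29.5 2.5
psi 24.3 z 67.1 F [ 4.7 -6.1 -5.3] Tz -0.27 couple 0.27
F [ 4.7 -6.1 -5.3] T [-1.41 -0.53 -0.27] [563.4 191.9  67.1] [179.9  -0.   24.3]
w20.npz peak 39.5 5.5 second 32.5 2.4
```

In the tool's units: -2.5 mm is -0.05, 0.1 mm is 0.002, 2 degrees is 0.4.

```bash
python3 -m pendant '[[[0.002,-0.05,0],0.4,15],[[0,0,0],0,15]]' >/dev/null; python3 -c "
from h import *
couple(); look('w21'); peak('w21.npz')"
python3 -m pendant '[[[0.002,-0.05,0],0.4,15],[[0,0,0],0,15],[[0,0,0],0,15]]' >/dev/null; python3 -c "
from h import *
couple(); look('w22'); peak('w22.npz')"
```

```text
psi 22.3 z 67.1 F [ 4.9 -7.  -4. ] Tz -0.11 couple 0.5
F [ 4.9 -7.  -4. ] T [-1.58 -0.52 -0.11] [562.4 194.1  67.1] [179.9  -0.   22.3]
w21.npz peak 40.5 5.6 second 33.5 2.8
psi 20.4 z 67.1 F [ 3.9 -7.5 -5. ] Tz 0.02 couple 0.62
F [ 3.9 -7.5 -5. ] T [-1.63 -0.47  0.02] [561.6 196.3  67.1] [179.9  -0.   20.4]
w22.npz peak 38.5 5.5 second 45.5 1.9
```

The nut is pinned at about 39.5° while the couple climbs to 0.6 N·m, so it is tight. I unwind to the aligned angle and lift off.

```bash
python3 -m pendant '[[[0.008,0.152,0],-1.18,15],[[0.008,0.152,0],-1.18,15],[[0.008,0.152,0],-1.18,15],[[0,0,0],0,15]]' >/dev/null; python3 -c "
from h import *
couple(); look('w23'); peak('w23.npz')"
python3 -m pendant '[[[0,0,-0.04],0,15],[[0,0,-0.06],0,15],[[0,0,-0.1],0,15],[[0,0,0],0,15]]' >/dev/null
python3 - <<'E'
from h import *
couple()
look('w24'); peak('w24.npz'); Q,u,v,D=tcloud('w24.npz')
k=np.hypot(Q[:,0]-72,Q[:,1]-.5)
A=Q[(k>17.5)&(k<22)&(Q[:,2]<25)]; print(np.linalg.lstsq(np.c_[A[:,0]-71,A[:,1],np.ones(len(A))],A[:,2],rcond=None)[0].round(3))
E
```

```text
psi 38.1 z 67.0 F [ 0.5 -1.3 -2.8] Tz 0.1 couple 0.2
F [ 0.5 -1.3 -2.8] T [-0.34 -0.09  0.1 ] [572.7 176.6  67. ] [180.   -0.   38.1]
w23.npz peak 56.5 6.1 second 3.5 1.6
psi 37.9 z 76.9 F [  6.2  -1.3 -14.4] Tz -0.16 couple 0.19
F [  6.2  -1.3 -14.4] T [-0.67 -0.83 -0.16] [572.4 177.5  76.9] [180.   -0.   37.9]
w24.npz peak 55.5 5.9 second 48.5 1.9
[ 0.07  -0.009  1.213]
```

The nut followed the ring back by 17°, so the over-torqued ring wedged on the corners. Earlier, tilting broke the wedge, and a lighter load (lag about 14°) released cleanly. I'll lift a bit to tilt, lower again, and check.

```bash
python3 -m pendant '[[[0,0,-0.08],0,15],[[0,0,-0.08],0,15],[[0,0,-0.08],0,15],[[0,0,0],0,15]]' >/dev/null
python3 - <<'E'
from h import *
couple(); look('w25'); peak('w25.npz'); Q,u,v,D=tcloud('w25.npz')
k=np.hypot(Q[:,0]-72,Q[:,1]-.5)
A=Q[(k>17.5)&(k<22)&(Q[:,2]<35)]
for i in range(4):
    B=np.c_[A[:,0]-71,A[:,1],np.ones(len(A))]; co=np.linalg.lstsq(B,A[:,2],rcond=None)[0]; e=A[:,2]-B@co; A=A[abs(e)<1.5*e.std()+.3]
print(co.round(3),'ring top centre z',D['e'][2]-co[2])
E
```

```text
psi 37.8 z 89.0 F [ 10.6   3.4 -15.6] Tz -0.06 couple 0.21
F [ 10.6   3.4 -15.6] T [ 0.19 -1.51 -0.06] [573.3 178.1  89. ] [ 1.80e+02 -1.00e-01  3.78e+01]
w25.npz peak 55.5 6.8 second 2.5 1.9
[ 1.8300e-01 -3.0000e-03  1.1168e+01] ring top centre z 77.86990845837411
```

Now lower back down and re-level.

In the tool's units: 6 mm is 0.12, 5 mm is 0.1.

```bash
python3 -m pendant '[[[0,0,0.12],0,15],[[0,0,0.12],0,15],[[0,0,0.1],0,15],[[0,0,0.08],0,15],[[0,0,0.04],0,15],[[0,0,0],0,15]]' >/dev/null
python3 - <<'E'
from h import *
couple(); look('w26'); peak('w26.npz'); peak('w26.npz',15,18); Q,u,v,D=tcloud('w26.npz')
k=np.hypot(Q[:,0]-72,Q[:,1]-.5)
A=Q[(k>17.5)&(k<22)&(Q[:,2]<35)]
B=np.c_[A[:,0]-71,A[:,1],np.ones(len(A))]; co=np.linalg.lstsq(B,A[:,2],rcond=None)[0]
print(co.round(3),'ring top centre z',D['e'][2]-co[2])
R=Q[(abs(Q[:,2]-co[2])<4)&(Q[:,0]>52)&(Q[:,0]<100)&(abs(Q[:,1])<27)]; print('ring',cv2.minEnclosingCircle(R[:,:2].astype(np.float32)))
S=Q[(abs(Q[:,2]-(D['e'][2]-85))<3)&(k<14)]; print('stud',len(S),cv2.minEnclosingCircle(S[:,:2].astype(np.float32)))
E
```

```text
psi 37.9 z 66.5 F [-3.5 -9.1 10.8] Tz -0.09 couple 0.28
F [-3.5 -9.1 10.8] T [-1.3   0.26 -0.09] [571.8 176.9  66.5] [180.    0.   37.9]
w26.npz peak 54.5 5.0 second 1.5 2.4
w26.npz peak 37.5 8.4 second 30.5 2.0
[-0.038 -0.018 -8.629] ring top centre z 75.0904760204254
ring ((72.68672180175781, 0.05287725105881691), 23.595518112182617)
stud 1544 ((73.4632797241211, 0.14824092388153076), 10.19777774810791)
```

```bash
python3 -m pendant '[[[0.004,0.102,0],-0.8,15],[[0.004,0.102,0],-0.8,15],[[0,0,0],0,15]]' >/dev/null
python3 - <<'E'
from h import *
couple(); look('w27'); peak('w27.npz')
E
python3 -m pendant '[[[0.004,0.102,0],-0.8,15],[[0.004,0.102,0],-0.8,15],[[0,0,0],0,15]]' >/dev/null
python3 - <<'E'
from h import *
couple(); look('w28'); peak('w28.npz')
E
```

```text
psi 46.0 z 66.0 F [-0.4 -4.7  0.2] Tz -0.12 couple 0.09
F [-0.4 -4.7  0.2] T [-0.79  0.1  -0.12] [578.7 169.3  66. ] [-180.    0.   46.]
w27.npz peak 55.5 5.8 second 48.5 2.8
psi 53.9 z 65.9 F [-3.  -1.6  0.8] Tz 0.03 couple -0.08
F [-3.  -1.6  0.8] T [-0.3   0.44  0.03] [586.5 163.3  65.9] [-180.     0.    53.9]
w28.npz peak 55.5 7.8 second 2.5 1.9
```

Released and aligned at 55°. I turn clockwise again, only just to the stop.

Units first: shifts go in shares of 50 mm and turns go in units of 5 degrees. So -6.3 mm is -0.126, 0.3 mm is 0.006, 5 degrees is 1.

```bash
python3 -m pendant '[[[0.006,-0.126,0],1,15],[[0.006,-0.126,0],1,15],[[0.006,-0.126,0],1,15],[[0.006,-0.126,0],1,15],[[0.006,-0.126,0],1,15],[[0,0,0],0,15]]' >/dev/null
python3 - <<'E'
from h import *
couple(); look('w29'); peak('w29.npz')
E
python3 -m pendant '[[[0.002,-0.05,0],0.4,15],[[0,0,0],0,15]]' >/dev/null
python3 - <<'E'
from h import *
couple(); look('w30'); peak('w30.npz')
E
```

```text
psi 28.7 z 65.9 F [-1.9 -6.3  1.2] Tz -0.38 couple -0.05
F [-1.9 -6.3  1.2] T [-1.21  0.35 -0.38] [565.3 187.   65.9] [180.    0.   28.7]
w29.npz peak 41.5 5.5 second 34.5 2.7
psi 26.8 z 65.9 F [-1.5 -6.7  1.9] Tz -0.12 couple 0.26
F [-1.5 -6.7  1.9] T [-1.2   0.36 -0.12] [564.3 188.9  65.9] [1.80e+02 1.00e-01 2.68e+01]
w30.npz peak 38.5 6.0 second 31.5 2.4
```

```bash
python3 -m pendant '[[[0.002,-0.038,0],0.3,15],[[0,0,0],0,15]]' >/dev/null
python3 - <<'E'
from h import *
couple(); look('w31'); peak('w31.npz')
E
python3 -m pendant '[[[0.006,0.118,0],-0.9,15],[[0.006,0.118,0],-0.9,15],[[0.006,0.118,0],-0.9,15],[[0,0,0],0,15]]' >/dev/null
python3 - <<'E'
from h import *
couple(); look('w32'); peak('w32.npz')
E
```

```text
psi 25.3 z 65.9 F [-2.7 -6.9  1.2] Tz -0.11 couple 0.26
F [-2.7 -6.9  1.2] T [-1.36  0.37 -0.11] [563.6 190.5  65.9] [1.80e+02 1.00e-01 2.53e+01]
w31.npz peak 37.5 5.8 second 30.5 2.5
psi 38.9 z 65.9 F [-1.8  1.7  0.7] Tz 0.11 couple -0.07
F [-1.8  1.7  0.7] T [0.2  0.42 0.11] [573.7 175.9  65.9] [-180.     0.    38.9]
w32.npz peak 39.5 7.8 second 32.5 2.2
```

The nut stays at 39.5° with the ring aligned and unloaded. Now I lift off.

```bash
python3 -m pendant '[[[0,0,-0.04],0,15],[[0,0,-0.06],0,15],[[0,0,-0.1],0,15],[[0,0,0],0,15]]' >/dev/null; python3 -c "
from h import *
couple()"
python3 -m pendant '[[[0,0,-0.2],0,15],[[0,0,-0.4],0,15],[[0,0,-0.6],0,15],[[0,0,-0.6],0,15],[[0,0,0],0,15]]' >/dev/null
python3 - <<'E'
from h import *
couple(); look('w33')
Q,u,v,D=tcloud('w33.npz')
k=np.hypot(Q[:,0]-72,Q[:,1]-.5)
A=Q[(k>17.5)&(k<22)&(Q[:,2]<35)]
B=np.c_[A[:,0]-71,A[:,1],np.ones(len(A))]; co=np.linalg.lstsq(B,A[:,2],rcond=None)[0]
print(co.round(3))
R=Q[(abs(Q[:,2]-co[2])<4)&(Q[:,0]>52)&(Q[:,0]<100)&(abs(Q[:,1])<27)]; print('ring',cv2.minEnclosingCircle(R[:,:2].astype(np.float32)))
peak('w33.npz',11,14); print(orient('w33.npz',630.5,221.5,73,11,14))
p,d=capture('scene')
for t in ['tool_stand','hook_tip','hook_bowl']: print(t,[(np.array(r['at']).round(1),round(r['score'],2)) for r in landmark_of(t,'scene')[:2]])
capture('top')
for t in ['tool_stand','hook_tip','hook_bowl']: print(t,[(np.array(r['at']).round(1),round(r['score'],2)) for r in landmark_of(t,'top')[:2]])
E
```

```text
psi 39.0 z 76.5 F [-1.8 -0.2 -3.2] Tz 0.0 couple -0.07
psi 39.0 z 170.5 F [ 1.4  1.3 -4.6] Tz -0.01 couple -0.02
F [ 1.4  1.3 -4.6] T [-0.09  0.11 -0.01] [576.2 176.3 170.5] [179.8  -0.4  39. ]
[-0.066 -0.011 -8.09 ]
ring ((72.8797607421875, -0.13995197415351868), 23.600561141967773)
w33.npz peak 40.5 3.0 second 0.5 2.4
[ 8  4  5  5  5  3  2  3  5  6  5  6  7 10  7  5  3  3  3  5]
tool_stand [(array([ 6.398e+02, -2.622e+02, -2.000e-01]), 0.73), (array([347.3, 233. ,  -5.4]), 0.36)]
hook_tip [(array([ 581.2, -299.8,  249.3]), 0.62)]
hook_bowl [(array([ 604.5, -306.9,  188. ]), 0.98)]
tool_stand [(array([ 6.345e+02, -2.658e+02,  6.000e-01]), 0.59)]
hook_tip [(array([ 583. , -298.6,  250.1]), 0.58)]
hook_bowl []
```

Off cleanly, level, with the nut at 40°. Next I measure the stand's yaw from the first top picture.

Run:
```python
from h import *
D=np.load('top0.npz')['d']; Q=cloud('top',D,np.ones_like(D,bool))
q=Q[(abs(Q[:,2]-12)<4)&(np.hypot(Q[:,0]-636,Q[:,1]+265)<130)]
q=q[[ (np.hypot(*(q[:,:2]-p).T)<5).sum()>6 for p in q[:,:2]]]
print('base',cv2.minAreaRect(q[:,:2].astype(np.float32)))
q=Q[(Q[:,2]>280)&(Q[:,2]<312)&(np.hypot(Q[:,0]-636,Q[:,1]+265)<150)]; print('arm',len(q),cv2.minAreaRect(q[:,:2].astype(np.float32)),q.mean(0))
q=Q[(Q[:,2]>312)&(Q[:,2]<325)&(np.hypot(Q[:,0]-636,Q[:,1]+265)<150)]; print('post top',len(q),q.mean(0),cv2.minAreaRect(q[:,:2].astype(np.float32)))
go(500,-200,330,-15)
```

```text
base ((666.6177368164062, -302.3572082519531), (197.07998657226562, 168.52932739257812), 74.4821548461914)
arm 749 ((688.7877807617188, -281.7276611328125), (127.93439483642578, 124.01748657226562), 73.75009155273438) [ 660.47062896 -272.5248954   307.14088325]
post top 288 [ 695.16680942 -282.64277277  316.39487067] ((672.130126953125, -292.63665771484375), (109.75674438476562, 141.88961791992188), 51.607730865478516)
t 30.6 pos [573.5 175.7 165.2] yaw 39.0 j [11. 30. 85. -0. 66. 62.]
tool d: [-293.5  245.8 -164.8] turn 54.0
```

Stand yaw is about -15.8° and its origin about (635,-265). I carry the spanner to a hover in front of the hook.

```bash
python3 -m pendant '[[[0,0,-0.84],0,15],[[-0.714,0.566,-0.84],0,15],[[-0.714,0.566,-0.4],0,15],[[-0.714,0.566,-0.2],0,15],[[-0.714,0.566,0],0,15],[[-0.714,0.566,0],0,15],[[-0.714,0.566,0],0,15],[[-0.714,0.566,0],0,15],[[-0.714,0.566,0],0,15],[[-0.714,0.566,0],0,15],[[-0.714,0.566,0],0,15],[[0,0,0],0,15]]' >/dev/null
python3 -m pendant '[[[0,0,0],1.56,15],[[0,0,0],1.56,15],[[0,0,0],1.56,15],[[0,0,0],1.56,15],[[0,0,0],1.56,15],[[0,0,0],1.56,15],[[0,0,0],1.6,15],[[0,0,0],0,15]]'
python3 - <<'E'
from h import *
look('w34'); 
for t in ['hook_tip','hook_bowl','tool_stand','eye']: print(t,[(np.array(r['at']).round(1),round(r['score'],2)) for r in landmark_of(t,'wrist')[:2]])
go(474.7,-269.2,285,-15.8)
D=np.load('w34.npz'); cv2.imwrite('pics/w34c.png',cv2.resize(D['p'][0:260,100:460,::-1],(800,578),interpolation=2))
E
```

```text
time: 32.6
ee_pos: [476.2, -259.9, 271.5]
tool_rot: [-180.0, 0.0, -16.0]
force: [-0.5, 0.8, -3.2]
grip_width: 19.7
grip_force: 60.0
F [-0.5  0.8 -3.2] T [-0.01  0.2   0.02] [ 476.2 -259.9  271.5] [-180.    0.  -16.]
hook_tip [(array([ 580.4, -300.1,  250.8]), 0.68)]
hook_bowl [(array([620.2,  11.4,   1.6]), 0.26)]
tool_stand [(array([ 637. , -264. ,    0.7]), 0.8)]
eye [(array([705.8,  18.1,   3.9]), 0.19)]
t 32.85 pos [ 476.2 -260.1  271.7] yaw -15.7 j [-35.  19.  85.   0.  76.  71.]
tool d: [  1.    9.2 -13.3] turn 0.1
```

View pics/w34c.png

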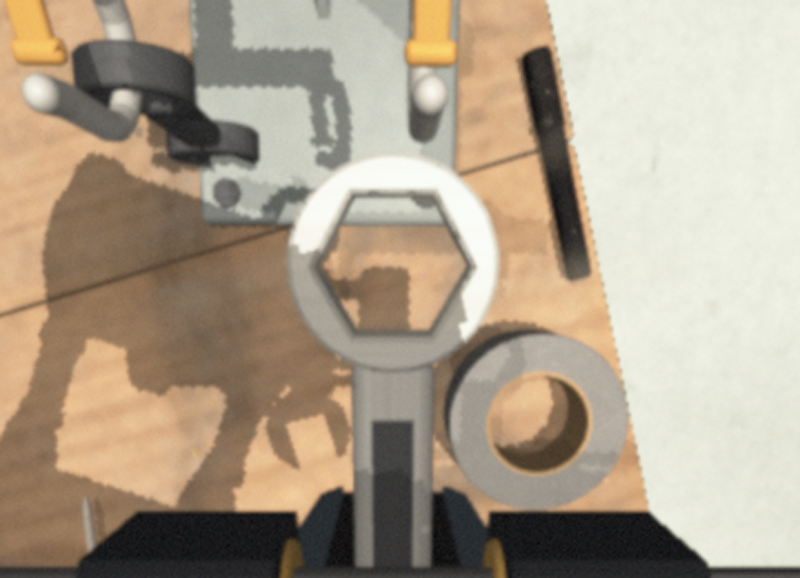

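The tip is at crop (429,93), full px (293,42), right of and ahead of the ring centre; its brass gate is just above it.

Run:
```python
from h import *
c=calibration('wrist'); M=np.array(c['mount']); o=M[:3,3]
def tool(u,v,z):
    r=M[:3,:3]@[(u-c['cx'])/c['fx'],(v-c['cy'])/c['fy'],1]; return o+r*(z-o[2])/r[2]
for z in (21.6,25): print(tool(293.1,41.8,z))
Q,u,v,D=tcloud('w34.npz'); m=(np.hypot(u-293,v-42)<9)&(Q[:,2]<34); print(m.sum(),Q[m].mean(0),Q[m].min(0),Q[m].max(0))
m=(abs(u-118.9)<8)&(abs(v-41.8)<8)&(Q[:,2]<34); print('other tip',m.sum(),Q[m].mean(0))
k=np.hypot(Q[:,0]-72,Q[:,1]-.5); A=Q[(k>17.5)&(k<22)&(Q[:,2]<35)]
B=np.c_[A[:,0]-71,A[:,1],np.ones(len(A))]; print(np.linalg.lstsq(B,A[:,2],rcond=None)[0].round(3))
# shank/arm points at y~tip
```

```text
[114.85231868   8.59223087  21.6       ]
[115.73007767   8.76221537  25.        ]
233 [113.79904831   8.56765655  18.49971469] [110.10890425   4.35422817  15.78181914] [118.27665524  13.01252086  31.81500357]
other tip 240 [114.25953347 -85.87860163  18.52959128]
[-0.067 -0.018 -8.076]
```

In the tool's units: 15 mm is 0.3, -8 mm is -0.16.

```bash
python3 -m pendant '[[[0,0,-0.16],0,15],[[0.28,0.06,0],0,15],[[0.3,0.06,0],0,15],[[0.28,0.054,0],0,15],[[0,0,0],0,15],[[0,0,0],0,15]]' >/dev/null
python3 - <<'E'
from h import *
couple(); look('w35'); Q,u,v,D=tcloud('w35.npz'); 
k=np.hypot(Q[:,0]-72.9,Q[:,1]); m=(k<14)&(Q[:,2]>5)&(Q[:,2]<45); q=Q[m]; q=q[q[:,2]<q[:,2].min()+7]; print('tip',len(q),q.mean(0),q.min(0),q.max(0))
E
```

```text
psi -15.8 z 280.0 F [-1.2  0.7 -4.7] Tz -0.01 couple -0.03
F [-1.2  0.7 -4.7] T [ 0.02  0.19 -0.01] [ 515.1 -280.2  280. ] [-180.     0.   -15.8]
tip 465 [78.02541015  0.33820139 27.61347227] [67.19471896 -5.66325473 23.96395749] [86.6894803   6.42483797 30.82765249]
```

In the tool's units: 10 mm is 0.2, 8 mm is 0.16.

```bash
python3 -m pendant '[[[0,0,0.2],0,15],[[0,0,0.2],0,15],[[0,0,0.16],0,15],[[0,0,0],0,15]]' >/dev/null
python3 -c "
from h import *
couple()"
python3 -m pendant '[[[0,0,0.16],0,15],[[0,0,0.16],0,15],[[0,0,0],0,15]]' >/dev/null
python3 - <<'E'
from h import *
couple(); look('w36'); Q,u,v,D=tcloud('w36.npz')
k=np.hypot(Q[:,0]-72,Q[:,1]-.5); A=Q[(k>17.5)&(k<22)&(Q[:,2]<15)&(Q[:,2]>-20)&(Q[:,0]<80)]
B=np.c_[A[:,0]-71,A[:,1],np.ones(len(A))]; print(np.linalg.lstsq(B,A[:,2],rcond=None)[0].round(3))
E
```

```text
psi -15.8 z 250.0 F [-2.1  0.3 -4.1] Tz -0.0 couple 0.02
psi -15.8 z 234.3 F [-2.6  0.7 -5.6] Tz -0.07 couple -0.06
F [-2.6  0.7 -5.6] T [ 0.19  0.84 -0.07] [ 514.4 -279.8  234.3] [-180.     0.2  -15.8]
[-0.049 -0.016 -7.641]
```

In the tool's units: 6 mm is 0.12.

```bash
python3 -m pendant '[[[0,0,0.12],0,15],[[0,0,0.12],0,15],[[0,0,0],0,15]]' >/dev/null
python3 -c "
from h import *
couple()"
python3 -m pendant '[[[0,0,0.12],0,15],[[0,0,0.1],0,15],[[0,0,0],0,15]]' >/dev/null
python3 - <<'E'
from h import *
couple(); look('w37'); Q,u,v,D=tcloud('w37.npz')
k=np.hypot(Q[:,0]-72,Q[:,1]-.5); A=Q[(k>17.5)&(k<22)&(Q[:,2]<15)&(Q[:,2]>-20)&(Q[:,0]<80)]
B=np.c_[A[:,0]-71,A[:,1],np.ones(len(A))]; co=np.linalg.lstsq(B,A[:,2],rcond=None)[0]; print(co.round(3))
# gate (orange) points
p=D['p'][v,u].astype(int); m=(p[:,0]>140)&(p[:,0]-p[:,2]>70)&(np.hypot(Q[:,0]-90,Q[:,1])<40)&(Q[:,2]<60); g=Q[m]; print('gate',m.sum(),g.min(0).round(1),g.max(0).round(1))
E
```

```text
psi -15.8 z 223.0 F [-0.2  0.8 -3.3] Tz -0.03 couple -0.08
psi -15.8 z 212.0 F [-0.1  0.6 -3.5] Tz -0.04 couple -0.08
F [-0.1  0.6 -3.5] T [-0.02  0.18 -0.04] [ 515.  -280.1  212. ] [-1.80e+02  1.00e-01 -1.58e+01]
[-0.051 -0.018 -7.955]
gate 2505 [ 78.8  -5.8 -54.9] [107.4   6.6  -8.8]
```

Run:
```python
from h import *
Q,u,v,D=tcloud('w37.npz'); p=D['p'][v,u].astype(int); m=(p[:,0]>140)&(p[:,0]-p[:,2]>70)&(np.hypot(Q[:,0]-90,Q[:,1])<40)&(Q[:,2]<60); g=Q[m]
for x in range(78,110,4):
    k=abs(g[:,0]-x)<2
    if k.any(): print(x,k.sum(),np.percentile(g[k,2],[5,50,95]).round(1))
```

```text
78 118 [-40.1 -38.8 -37.5]
82 359 [-41.1 -39.7 -38.2]
86 283 [-43.2 -41.7 -40.1]
90 313 [-45.7 -44.  -42. ]
94 344 [-47.8 -46.1 -44.5]
98 367 [-50.1 -48.4 -46.8]
102 411 [-52.3 -50.6 -48.8]
106 310 [-54.1 -52.6 -50.9]
```

The gate is shut at tip level (251 mm) above the rim, and the forces are back to free. I lower onto the bowl, then arc the handle down with a light grip.

In the tool's units: 3 mm is 0.06, 4 mm is 0.08.

```bash
python3 -m pendant '[[[0,0,0.08],0,15],[[0,0,0.06],0,15],[[0,0,0],0,15]]' 20 >/dev/null
python3 -c "
from h import *
couple()"
python3 -m pendant '[[[0,0,0.06],0,15],[[0.006,0,0.1],0,15],[[0.012,0,0.1],0,15],[[0.02,0,0.1],0,15],[[0,0,0],0,15]]' 15 >/dev/null
python3 - <<'E'
from h import *
couple(); look('w38'); Q,u,v,D=tcloud('w38.npz')
for x in range(20,68,6):
    k=(abs(Q[:,0]-x)<2)&(abs(Q[:,1])<9)&(Q[:,2]>-35)&(Q[:,2]<30)
    if k.any(): print(x,np.median(Q[k,2]).round(1))
E
```

```text
psi -15.8 z 205.3 F [-1.  -0.2 -3.7] Tz -0.03 couple -0.0
psi -15.8 z 187.0 F [ 0.5 -1.5 -2.5] Tz -0.0 couple 0.09
F [ 0.5 -1.5 -2.5] T [-0.1   0.07 -0.  ] [ 517.1 -280.8  187. ] [-180.     0.   -15.8]
20 -6.2
26 -7.5
32 -9.0
38 -10.3
44 -11.8
50 -15.0
56 -11.6
```

In the tool's units: 5 mm is 0.1, 2.5 mm is 0.05.

```bash
python3 -m pendant '[[[0.028,0,0.1],0,15],[[0.036,0,0.1],0,15],[[0.044,0,0.1],0,15],[[0.05,0,0.1],0,15],[[0,0,0],0,15]]' 10 >/dev/null
python3 - <<'E'
from h import *
couple(); look('w39'); Q,u,v,D=tcloud('w39.npz')
for x in range(20,80,6):
    k=(abs(Q[:,0]-x)<2)&(abs(Q[:,1])<9)&(Q[:,2]>-45)&(Q[:,2]<30)
    if k.any(): print(x,np.median(Q[k,2]).round(1))
E
```

```text
psi -15.8 z 166.9 F [-0.3 -0.5 -2.9] Tz -0.02 couple 0.02
F [-0.3 -0.5 -2.9] T [-0.04  0.17 -0.02] [ 524.7 -282.9  166.9] [-1.80e+02  1.00e-01 -1.58e+01]
20 -10.7
26 -14.0
32 -17.0
38 -20.2
44 -25.3
50 -25.9
56 -16.4
68 -37.1
```

In the tool's units: -45 mm is -0.9, -20 mm is -0.4.

```bash
python3 -m pendant '[[[0,0,0],0,40],[[0,0,0],0,50],[[-0.4,0,0],0,50],[[-0.9,0,0],0,50],[[-0.9,0,0],0,50],[[-0.9,0,0],0,50],[[0,0,0],0,50]]'
python3 -m pendant '[[[0,0,0],0,50],[[0,0,0],0,50],[[0,0,0],0,50],[[0,0,0],0,50],[[0,0,0],0,50],[[0,0,0],0,50],[[0,0,0],0,50],[[0,0,0],0,50],[[0,0,0],0,50],[[0,0,0],0,50],[[0,0,0],0,50],[[0,0,0],0,50]]' >/dev/null
python3 - <<'E'
from h import *
for i in range(3):
    p,d=capture('scene')
    for t in ('spanner','eye','hook_bowl'): print(t,[(np.array(r['at']).round(1),round(r['score'],2)) for r in landmark_of(t,'scene')[:2]])
m=cut_out('spanner','scene')
for r in m[:2]:
    P=cloud('scene',d,r['mask']); print(r['score'],len(P),P.min(0).round(),P.max(0).round(),np.median(P,0).round())
cv2.imwrite('pics/s40c.png',cv2.resize(p[170:300,280:420,::-1],(640,594),interpolation=2))
look('w40'); print(read_state()['time'])
E
```

```text
time: 37.0
ee_pos: [370.5, -238.0, 167.8]
tool_rot: [-179.9, 0.2, -15.9]
force: [0.2, 1.2, -0.6]
grip_width: 50.0
grip_force: 0.0
spanner [(array([ 613.6, -311.7,  185.2]), 0.75), (array([387.2, -28.6,   1.9]), 0.75)]
eye [(array([ 607.7, -306. ,  182. ]), 0.6)]
hook_bowl [(array([347.6, 232.1,  -3.6]), 0.38)]
spanner [(array([ 614.5, -309.9,  180.8]), 0.6), (array([ 583.3, -300. ,  250. ]), 0.3)]
eye [(array([ 606.2, -306.9,  181.5]), 0.72)]
hook_bowl []
spanner [(array([703.5,  16. ,  -1.1]), 0.35)]
eye [(array([ 605.4, -304.2,  183. ]), 0.79)]
hook_bowl [(array([ 605.2, -309.2,  190.2]), 0.56)]
F [ 0.6  0.1 -0.5] T [0.   0.16 0.02] [ 375.5 -240.7  167.8] [180.   -0.  -15.8]
38.9
```

```bash
for i in 1 2 3 4 5 6; do python3 -m pendant '[[[0,0,0],0,50],[[0,0,0],0,50],[[0,0,0],0,50],[[0,0,0],0,50],[[0,0,0],0,50],[[0,0,0],0,50],[[0,0,0],0,50],[[0,0,0],0,50],[[0,0,0],0,50],[[0,0,0],0,50],[[0,0,0],0,50],[[0,0,0],0,50]]' >/dev/null; done
python3 - <<'E'
from h import *
for i in range(2):
    p,d=capture('scene'); print(read_state()['time'])
    P=cloud('scene',d,np.ones_like(d,bool)); m=(np.hypot(P[:,0]-606,P[:,1]+306)<60)&(P[:,2]>25)&(P[:,2]<200); q=P[m]
    for z in range(30,200,20):
        k=q[abs(q[:,2]-z)<10]
        if len(k): print(z,len(k),np.median(k,0).round(1),k[:,:2].min(0).round(),k[:,:2].max(0).round())
    print([(np.array(r['at']).round(1),round(r['score'],2)) for r in landmark_of('eye','scene')[:1]])
E
```

```text
46.15
30 9 [ 609.7 -301.4   37.3] [ 606. -303.] [ 616. -290.]
50 23 [ 607.9 -326.7   49.2] [ 598. -337.] [ 612. -287.]
70 60 [ 604.9 -323.9   72.9] [ 597. -337.] [ 615. -287.]
90 27 [ 604.  -315.7   86.5] [ 601. -329.] [ 616. -301.]
110 23 [ 604.1 -314.8  111.5] [ 601. -318.] [ 611. -301.]
130 22 [ 603.4 -312.   129.5] [ 600. -316.] [ 610. -298.]
150 17 [ 602.2 -309.1  146.1] [ 599. -316.] [ 607. -297.]
170 25 [ 601.4 -304.8  165.2] [ 594. -326.] [ 613. -288.]
190 61 [ 599.8 -317.5  194.5] [ 587. -327.] [ 620. -286.]
[(array([ 606.2, -306.5,  180.8]), 0.85)]
46.25
30 10 [ 609.8 -300.4   36.9] [ 606. -305.] [ 616. -290.]
50 22 [ 606.6 -327.1   51.7] [ 597. -338.] [ 613. -288.]
70 58 [ 605.2 -324.3   72.4] [ 595. -337.] [ 618. -286.]
90 30 [ 604.1 -314.3   86.4] [ 601. -327.] [ 614. -296.]
110 21 [ 603.5 -314.1  109.6] [ 602. -319.] [ 613. -303.]
130 22 [ 603.6 -312.5  129.8] [ 599. -317.] [ 609. -299.]
150 18 [ 602.8 -308.4  143.8] [ 599. -315.] [ 608. -295.]
170 27 [ 601.9 -305.6  166.4] [ 595. -325.] [ 610. -290.]
190 59 [ 600.1 -317.4  194.9] [ 588. -327.] [ 620. -286.]
[(array([ 603.8, -307.2,  181. ]), 0.5)]
```

The spanner hangs vertical and still, with its eye at the bowl and the robot clear.

```bash
python3 -c "
from bench import *
print(finish_job())"
```

```text
the job is handed in; nothing more can be done
None
```

The job is handed in: the nut was turned to its stop and the spanner hangs still in the empty hook with the gate shut; over-torquing wedged the ring and twice turned the nut back, so tightness rests on the last retightening (camera angles good to 1–2°), and `finish_job` gave no verdict.

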